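# Load the chip carrier, shut the lid and clamp it

## Robot

A 7-joint arm with a two-finger parallel gripper is mounted at the origin on the work surface. World frame = base frame: x ahead of the robot, y to its left, z up, the work surface at z = 0. Lengths are in mm, angles in rad, forces in N, time in s.
With the tool pointing down it reaches from about 425 to 950 mm from the base axis. Payload 16.7 kg.
Tool frame: the origin (TCP) lies at the centre of the arm's flange, where the gripper is bolted on; the fingertips stand 199 mm ahead of it and the grasp point (between the pads) lies 180 mm ahead of it (manip.grip_point_offset is the distance from the TCP to the grasp point, in mm); x points along the fingers, y is the direction in which the jaws open and shut, and the axes are right-handed (so a half turn about x gives the same grasp; the last joint's range is limited). The gripper opens to 94 mm and grips with 3 to 60 N. Pads are 16 mm wide; open, the fingers measure 119 mm over their backs; the gripper's body (75 mm by 177 mm) begins 78 mm behind the grasp point.
Start: joints at [-0.149, 0.426, 0.074, 1.606, -0.034, 1.111, -0.067], TCP at [674.973, -0.024, 404.667] pointing down, gripper open.
Joint ranges: [-2.85, 2.85], [-0.5, 2.14], [-1.23, 1.37], [0.21, 2.46], [-1.02, 4.16], [0.16, 2.05], [-2.73, 2.73]. Speed limits (rad/s): [1.89, 1.89, 2.39, 2.39, 3.01, 3.01, 3.01].

## Interface

Orientations are given as a unit quaternion [w, x, y, z].
In Python, from bench import telemetry, get_image, camera_params, manip gives the robot as it stands.
- The arm moves only by the tool servo_tool, never from a script. Its argument "increments" is a list of rows, each a list of 7 numbers: the turn, a rotation vector about the world's x, y, z in degrees, then the shift along the world's x, y, z in cm, then the closure, from 0 (fully open) to 1 (shut). In form: [[ax, ay, az, dx, dy, dz, jaw], ...]. A call has 1 to 12 rows; each row is the pose to reach, as a shift and turn from the pose commanded when the call began; what a row does not reach only later rows make up. A row lasts 1/8 s, in which the tool goes at most 62.5 mm and 10.7 degrees, less where a joint would pass 70% of its speed; a pose out of reach is approached as far as the arm can. A call with a gripper value outside its range is refused whole. The fingers move at their own pace and stop on an object; "newtons" is the grip in N (left out, the last holds). Time passes only in rows, so rows that repeat a pose let the fingers close. It gives the time, the measured TCP pose, the force and the opening at its end, in the units of the state.
- telemetry.observe(): the state, without advancing time (a new reading comes with each control period).
- get_image(name): name is "scene" or "side" or "wrist"; returns the picture (420x560x3 uint8, blue, green, red); there is no depth.
- camera_params(name): a dict with "K" (3x3 intrinsics, pixels), "T" (4x4, takes a point from camera to world coordinates). Camera axes: x right, y down, z forward; pixel columns grow to the right and rows downward; lengths in mm; the calibration is good to about 2 mm. A picture is of the moment at which its call begins: read the wrist's pose just before it. camera_params takes no time and is no camera call; for the wrist camera it gives the pose at the moment of the call.
- manip.finish_job(): hands the job in, once; it reports no verdict.
The state is a dict: "clock": time; "joint_pos": joint angles; "joint_velocities": joint speeds; "joint_efforts": joint torques, N m; "tcp_pos": TCP position; "ee_rot": TCP orientation; "contact_force": force on the tool from outside, world axes, zero at the start; "wrist_torque": the same for the moment, N m; "gripper_width": finger opening in mm.
Only numpy, scipy, OpenCV 4.12 (cv2) and the standard library are available. Lean on these libraries where they do the work, as an engineer would, in place of code of your own. Each camera call takes 0.05 s, during which the arm holds its last target.

## Task

Load the broad chip carrier (not the narrow slide) from the white storage tray into the pocket of the chip holder on the microscope stage, setting it down flat without dropping it; if your grip on it does not suit the pocket, the rubber mat is free for changing it. Then close the lid gently, without slamming it, and once the lid is down press the toggle clamp's handle fully down. Leave the other things on the bench and stage where they are.

Things in the scene. Friction and masses are not known exactly. Their poses are not given: they have to be found in the camera images.
- carrier: The broad chip carrier: a grey plastic block with a glass face, 60 (x, long) x 38 (y) x 12 (z) mm, about 60 g, loose, lying flat in one of the tray's two lanes, its long side along the lane. Origin: centre of its underside. It may go into the pocket either way round.
- slide: A narrow chip slide in the other lane, 74 x 24 x 10 mm, grey with a glass face: not to be used. Origin: centre of its underside.
- tray: White storage tray, fixed, 128 (x) x 102 (y) mm. Origin: centre of its underside. Two lanes along its x, centred at y = +24 and -24 mm, 42 mm wide; floor 4 mm thick; walls along the lanes 22 mm high (6 mm above the carrier's top), so the carrier can be taken there only by its short ends, 60 mm apart, where 25 mm or more of lane is free for each finger; lips 9 mm high close the lane ends.
- mat: Flat black rubber work mat, fixed, 130 (x) x 110 (y) x 3 (z) mm, empty. Origin: centre of its underside on the bench. A place to set the carrier down and take it again by its long sides.
- rig: The microscope stage, fixed: black plate 270 (x) x 240 (y) mm on posts, top 90 mm above the bench, round glass insert; on it the chip holder: aluminium base 76 mm wide (y), 8 mm thick, its top level with the pocket floor; white walls, lid, clamp. Origin: on the bench below the pocket's centre, z up. Along its x: clamp at -x, pocket at 0, lid hinge at +x; +x points roughly to the robot's left.
- pocket (a point): Centre of the pocket's floor, 98 mm above the bench, axes as rig. Pocket 66 (x) x 43 (y) mm: 3 mm play at each end of the carrier, 2.5 mm at each side, with sloping lead-ins. End walls at +x and -x rise 22 mm above the floor and leave no room for fingers; along the sides only corner stops 10 mm high, so the middle 44 mm of both long sides is open for fingers down to the floor.
- lid (a joint): Angle of the lid, rad: 0 shut, about 1.7 to 1.95 open, leaning back past upright. A stiff hinge (0.09 N m of friction): the lid stays where it is left and does not fall; 1 to 2 N at its edge moves it. It shuts by swinging over towards the clamp.
- lid_hinge (a point): On the lid's hinge line, which runs along the rig's y axis, 50 mm to +x of the pocket's centre and 26 mm above its floor. Turns with the lid.
- lid_edge (a point): On the lid's outer face (its top when shut), on the middle line, 90 mm from the hinge. Lid: white frame, glass window, 60 mm wide, 7 mm thick, 97 mm long from the hinge, then a 24 mm wide tongue to 112 mm; outer face 3.5 mm off the hinge line. x axis: from free edge to hinge; z axis: out of the outer face. Open, that face looks away from the clamp; the lid can be pushed over from there.
- clamp_handle (a joint): Angle of the toggle clamp's handle, rad: 0 fully down (level, clamped), about 0.9 to 1.05 open. It stays where it is left (0.09 N m of friction, 2 N at the grip). Pressing it down swings the clamp arm onto the lid's tongue; with the handle open the arm stands upright near the pivot, reaching 75 mm above the pocket's floor, clear of the lid's path.
- handle_pivot (a point): Pivot of the handle, 92 mm to -x of the pocket's centre, 28 mm above its floor; axis along the rig's y. From it the handle points to the rig's -x when down and rises by the joint's angle when open.
- handle_grip (a point): On the upper side of the handle's black sleeve (13 mm thick round bar), 60 mm from the pivot and 6.5 mm above the handle's centre line; the handle ends 76 mm from the pivot, up to 200 mm above the bench when open. x axis along the handle towards the pivot, z axis out of its upper side, away from the handle.
- tape: Roll of blue tape lying flat, 84 mm across, 19 mm high: bystander. Origin: centre of the underside.
- vial: Small capped glass vial, 22 mm across, 45 mm tall: bystander. Origin: centre of the underside.
- bottle: Amber bottle, 52 mm across, 105 mm tall: bystander. Origin: centre of the underside.
- fitting: Tan tube fitting, 22 x 10 mm, lying on the stage plate: bystander. Origin: centre of the underside.
- tweezers: Steel tweezers, 115 mm long, lying on the bench: bystander. Origin: centre of the underside.
- dish: Closed pale plastic dish, 58 mm across, 14 mm high: bystander. Origin: centre of the underside.
Mind the look-alikes: they are no part of the job. Leave any pink or yellow look-alike of the carrier alone.

How it is judged:
By the outcome, as a careful person would: the job done as asked, in the order asked, and still so for the second after the job is handed in, with the robot touching nothing.
It also fails if it takes over 64 s, if anything falls off the work surface, if the arm or the gripper's body presses on something with over 40 N, if the wrist force passes 120 N, or if a joint passes its speed limit or range.

## Working session

There is one attempt and no reset: what is moved stays moved. The work goes in short steps, Python scripts to look and compute and a tool call to move; the robot and the scene stay as the last step left them, time stands still between calls to the robot, and variables do not carry over. Pictures are saved under pics/ and viewed, and the job is handed in when it is done.

Besides the shell and the picture viewer there is one more tool, called after "Emit:" as a command line: name --pt "numbers of a row" for each row, then --argument value for the rest. servo_tool: Moves the arm, as the interface text tells. Its arguments: {"type":"object","properties":{"increments":{"type":"array","items":{"type":"array","items":{"type":"number"}}},"newtons":{"type":"number"}},"required":["increments"]}

```bash
ls; mkdir -p pics; python3 - <<'E'
from bench import telemetry, get_image, camera_params, manip
import cv2,numpy as np
s=telemetry.observe(); print(s['clock'],s['tcp_pos'],s['ee_rot'],s['gripper_width'],manip.grip_point_offset)
for n in ['scene','side','wrist']:
    p=camera_params(n); print(n,np.round(p['K'],1).tolist(),np.round(p['T'],3).tolist())
    cv2.imwrite(f'pics/{n}0.png',get_image(n))
E
```

```text
pics
0.0 [ 6.74820032e+02 -7.47576441e-03  4.03990852e+02] [-0.49969074 -0.49968581 -0.50027744  0.50034561] 93.86074537992403 180.4
scene [[461.4, 0.0, 270.6], [0.0, 461.4, 209.2], [0.0, 0.0, 1.0]] [[0.743, 0.442, -0.502, 1084.447], [0.669, -0.473, 0.573, -693.604], [0.016, -0.762, -0.647, 807.4], [0.0, 0.0, 0.0, 1.0]]
side [[413.9, 0.0, 279.8], [0.0, 413.9, 213.9], [0.0, 0.0, 1.0]] [[-0.971, -0.129, 0.202, 373.039], [-0.24, 0.507, -0.828, 777.463], [0.005, -0.852, -0.523, 621.183], [0.0, 0.0, 0.0, 1.0]]
wrist [[337.2, 0.0, 279.1], [0.0, 337.2, 204.3], [0.0, 0.0, 1.0]] [[1.0, -0.001, -0.0, 675.75], [-0.001, -0.972, -0.233, 67.014], [-0.0, 0.233, -0.972, 383.681], [0.0, 0.0, 0.0, 1.0]]
```

View pics/scene0.png

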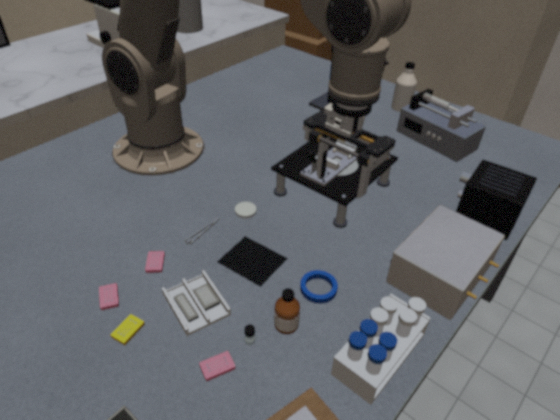

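View pics/side0.png

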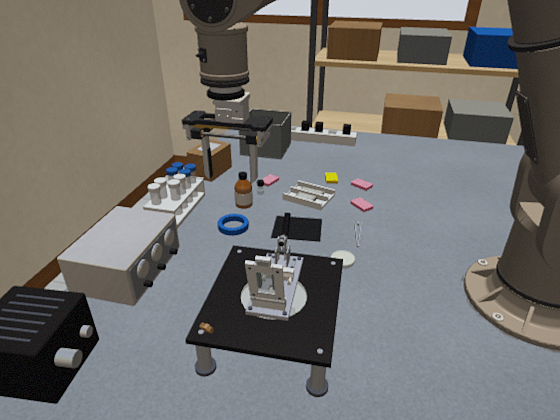

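View pics/wrist0.png

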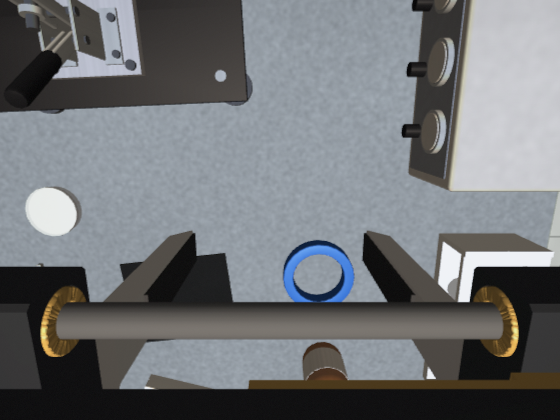

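```bash
python3 - <<'E'
import cv2
a=cv2.imread('pics/scene0.png'); b=cv2.imread('pics/side0.png')
cv2.imwrite('pics/c1.png',cv2.resize(a[210:350,140:340],None,fx=4,fy=4,interpolation=cv2.INTER_CUBIC))
cv2.imwrite('pics/c2.png',cv2.resize(a[100:230,260:410],None,fx=4.6,fy=4.6,interpolation=cv2.INTER_CUBIC))
cv2.imwrite('pics/c3.png',cv2.resize(b[165:365,180:380],None,fx=3,fy=3,interpolation=cv2.INTER_CUBIC))
E
```

```text
(no output)
```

View pics/c1.png

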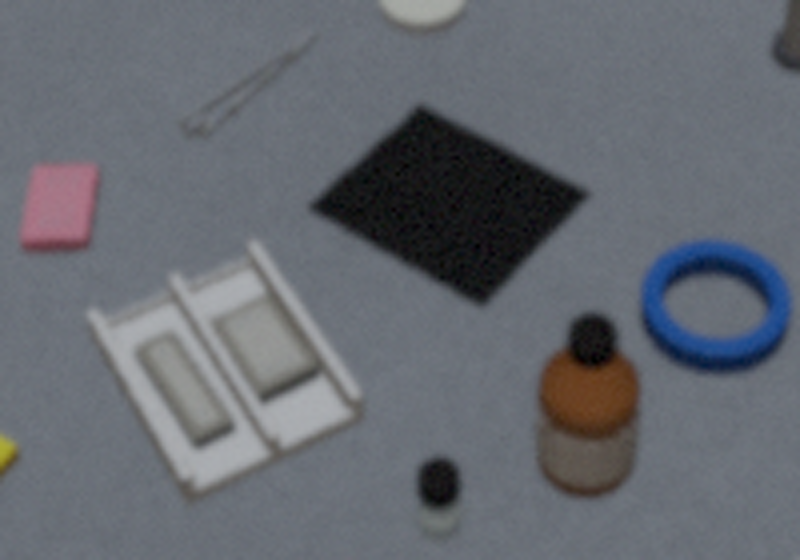

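View pics/c2.png

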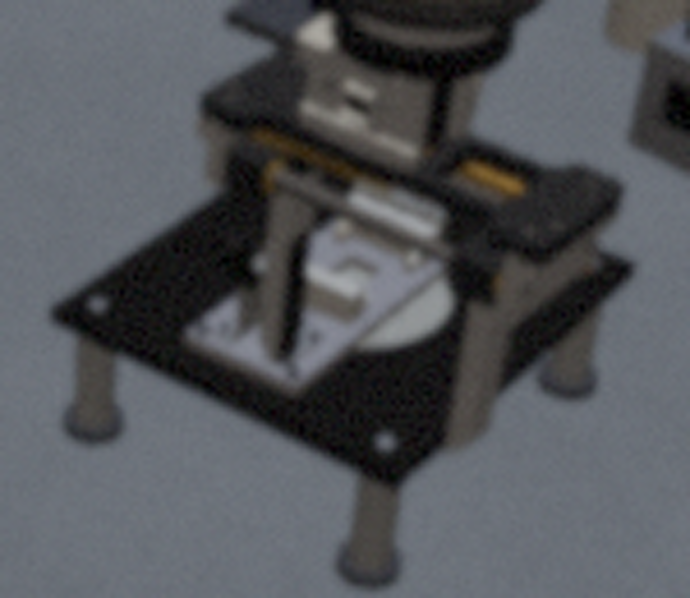

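View pics/c3.png

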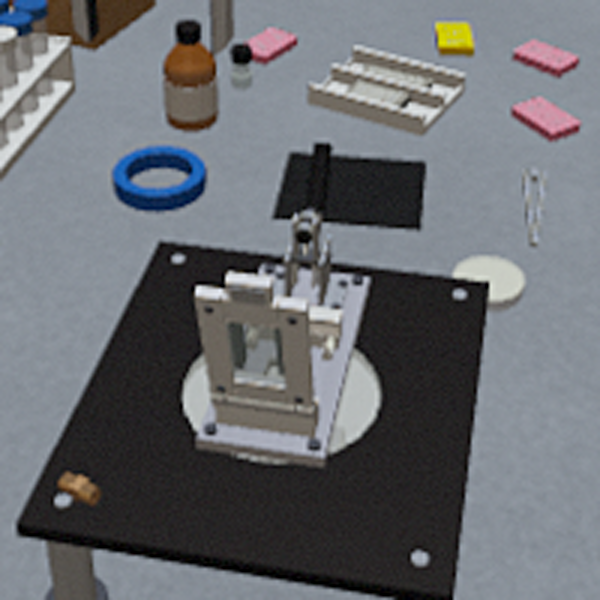

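```bash
cat > h.py <<'E'
import numpy as np,cv2
from bench import telemetry,get_image,camera_params,manip
def ray(n,px,P=None):
    p=P or camera_params(n);K=np.array(p['K']);T=np.array(p['T'])
    px=np.atleast_2d(np.array(px,float))
    d=np.c_[(px-K[:2,2])/[K[0,0],K[1,1]],np.ones(len(px))]@T[:3,:3].T
    return T[:3,3],d
def onz(n,px,z,P=None):
    o,d=ray(n,px,P); return o+d*((z-o[2])/d[:,2])[:,None]
def proj(n,X,P=None):
    p=P or camera_params(n);K=np.array(p['K']);T=np.array(p['T'])
    c=(np.atleast_2d(X)-T[:3,3])@T[:3,:3]; q=c@K.T; return q[:,:2]/q[:,2:]
E
python3 - <<'E'
from h import *
np.set_printoptions(precision=1,suppress=True)
c1=lambda a:np.array([140,210])+(np.array(a)+0.)/4
c2=lambda a:np.array([260,100])+np.array(a)/4.6
c3=lambda a:np.array([180,165])+np.array(a)/3
print('tray base',onz('scene',c1([(188,497),(360,412)]),0))
print('wall tops',onz('scene',c1([(92,312),(188,480),(175,277),(275,443),(253,243),(358,400)]),22))
print('carrier',onz('scene',c1([(213,320),(265,295),(318,368),(265,392)]),16))
print('mat',onz('scene',c1([(310,207),(420,105),(590,193),(483,303)]),3))
print('plate scene',onz('scene',c2([(55,312),(393,475),(632,265)]),90))
print('plate side',onz('side',c3([(163,243),(490,285),(20,530),(455,597)]),90))
print('base side',onz('side',c3([(197,445),(326,460),(370,278),(263,265)]),98))
print('scene holder base',onz('scene',c2([(185,335),(300,382),(450,255)]),98))
print('side tape, tray',onz('side',c3([(310,95),(417,128),(465,88),(355,50)]),10))
print('dish,tape',onz('side',c3([(488,280)]),14), onz('side',c3([(160,180)]),19),'bottle',onz('side',c3([(190,125)]),0),'fit',onz('side',c3([(80,488)]),95))
E
```

```text
tray base [[ 597.5 -388.3    0. ]
 [ 623.9 -291.9    0. ]]
wall tops [[ 481.5 -355.2   22. ]
 [ 603.1 -390.2   22. ]
 [ 495.3 -308.5   22. ]
 [ 618.5 -345.7   22. ]
 [ 508.  -262.3   22. ]
 [ 630.2 -298.2   22. ]]
carrier [[ 529.8 -311.4   16. ]
 [ 537.4 -280.2   16. ]
 [ 595.9 -295.    16. ]
 [ 587.  -324.8   16. ]]
mat [[ 497.4 -210.     3. ]
 [ 484.  -103.3    3. ]
 [ 611.7  -88.4    3. ]
 [ 622.6 -194.2    3. ]]
plate scene [[416.1  71.7  90. ]
 [647.1  83.6  90. ]
 [637.9 348.2  90. ]]
plate side [[641.9  91.1  90. ]
 [406.2  82.3  90. ]
 [629.8 360.9  90. ]
 [394.4 347.   90. ]]
base side [[553.3 284.5  98. ]
 [478.3 277.8  98. ]
 [486.6 105.2  98. ]
 [561.8 109.   98. ]]
scene holder base [[492.6  97.2  98. ]
 [567.3 106.5  98. ]
 [557.1 270.3  98. ]]
side tape, tray [[ 622.5 -288.9   10. ]
 [ 507.2 -250.9   10. ]
 [ 472.6 -342.3   10. ]
 [ 598.6 -397.6   10. ]]
dish,tape [[413.2 -23.3  14. ]] [[711.8 -89.9  19. ]] bottle [[ 726.8 -218.3    0. ]] fit [[607.6 329.1  95. ]]
```

Emit:
servo_tool --pt "0 0 -5 -2 -5 -1 0.13" --pt "0 0 -10 -4 -10 -3 0.13" --pt "0 0 -15 -6 -16 -5 0.13" --pt "0 0 -15 -8 -21.5 -7 0.13" --pt "0 0 -15 -10 -26 -9 0.13" --pt "0 0 -15 -11.2 -30.3 -10 0.13" --pt "0 0 -15 -11.2 -30.3 -10 0.13" --pt "0 0 -15 -11.2 -30.3 -10 0.13"

```text
clock: 1.15
tcp_pos: [563.2, -302.5, 304.6]
ee_rot: [0.43, 0.561, 0.431, -0.561]
contact_force: [0.1, -0.1, -0.7]
gripper_width: 81.9
```

```bash
python3 - <<'E'
from h import *
s=telemetry.observe();P=camera_params('wrist');import pickle;pickle.dump(P,open('P1.pkl','wb'))
im=get_image('wrist');cv2.imwrite('pics/w1.png',im);cv2.imwrite('pics/w1b.png',cv2.resize(im,(800,600),interpolation=cv2.INTER_CUBIC))
print(s['clock'],s['tcp_pos'],s['ee_rot'],s['gripper_width'])
E
```

```text
1.15 [ 563.22938936 -302.52050474  304.57327696] [ 0.43031732  0.56104034  0.43066231 -0.56088387] 81.94813837428522
```

View pics/w1b.png

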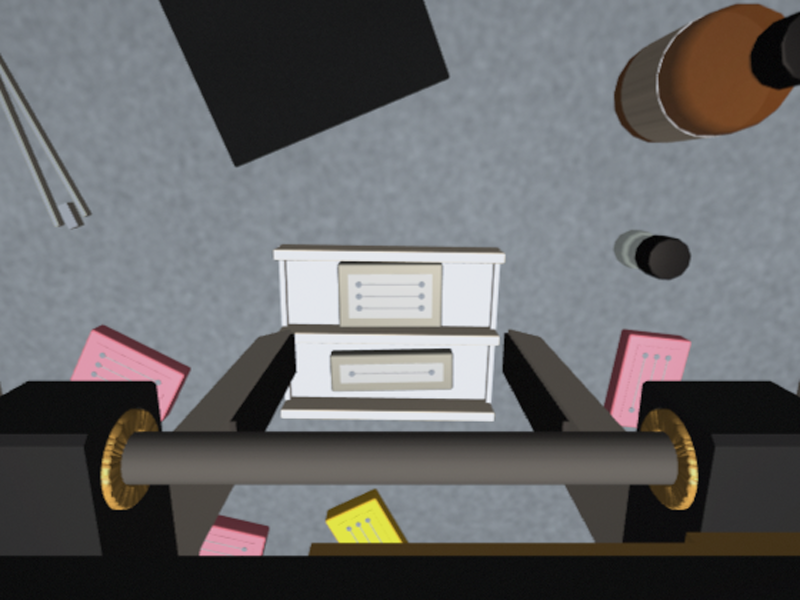

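```bash
python3 - <<'E'
from h import *
np.set_printoptions(precision=1,suppress=True)
import pickle;P=pickle.load(open('P1.pkl','rb'))
im=cv2.imread('pics/w1.png');cv2.imwrite('pics/w1c.png',cv2.resize(im[160:300,180:360],None,fx=4.4,fy=4.2,interpolation=cv2.INTER_CUBIC))
c=onz('wrist',np.array([(340,263),(441,264),(441,326),(340,326)])*.7,16,P);print(c,c.mean(0),np.degrees(np.arctan2(*(c[1]-c[0])[[1,0]])))
t=onz('wrist',np.array([(275,252),(503,256),(282,410),(494,415)])*.7,22,P);print(t,np.degrees(np.arctan2(*(t[1]-t[0])[[1,0]])))
print(onz('wrist',np.array([(235,165),(448,76),(160,0)])*.7,3,P))
E
```

```text
[[ 537.4 -274.9   16. ]
 [ 592.3 -290.3   16. ]
 [ 583.5 -325.8   16. ]
 [ 526.7 -310.6   16. ]] [ 560.  -300.4   16. ] -15.607159253338454
[[ 505.7 -259.    22. ]
 [ 626.1 -293.6   22. ]
 [ 479.7 -350.1   22. ]
 [ 600.7 -385.9   22. ]] -16.046068019190514
[[ 494.1 -207.6    3. ]
 [ 621.3 -193.4    3. ]
 [ 484.2 -118.3    3. ]]
```

View pics/w1c.png

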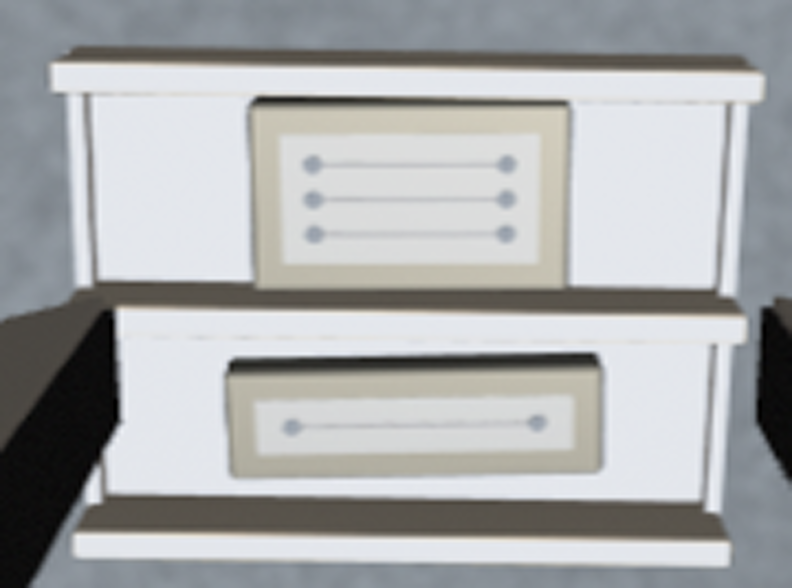

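Emit:
servo_tool --pt "0 0 -0.8 -0.3 0.27 -4 0.13" --pt "0 0 -0.8 -0.3 0.27 -8 0.13" --pt "0 0 -0.8 -0.3 0.27 -9.4 0.13" --pt "0 0 -0.8 -0.3 0.27 -9.9 0.13" --pt "0 0 -0.8 -0.3 0.27 -9.9 0.13"

```text
clock: 1.82
tcp_pos: [560.5, -300.3, 206.6]
ee_rot: [0.427, 0.564, 0.426, -0.564]
contact_force: [0.0, -0.7, -0.1]
gripper_width: 81.4
```

```bash
python3 - <<'E'
from h import *
im=get_image('wrist');cv2.imwrite('pics/w2.png',im)
im=get_image('scene');cv2.imwrite('pics/s2.png',cv2.resize(im[190:350,120:320],None,fx=4,fy=3.7,interpolation=cv2.INTER_CUBIC))
print(telemetry.observe()['tcp_pos'])
E
```

```text
[ 560.44155856 -300.49268774  206.93838748]
```

View pics/w2.png

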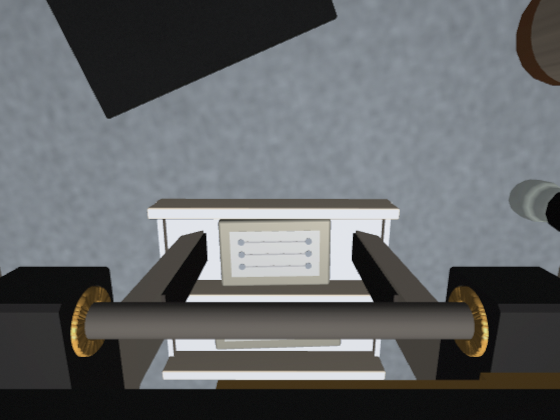

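View pics/s2.png

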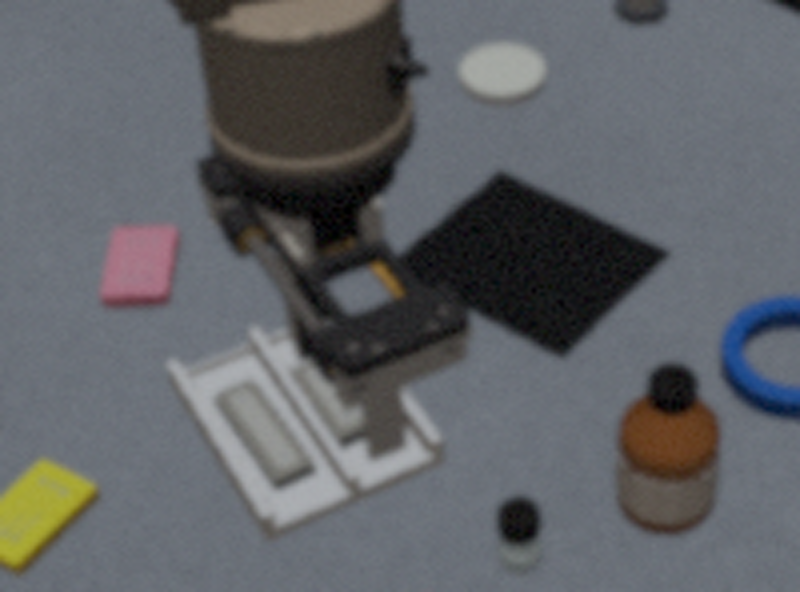

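Emit:
servo_tool --pt "0 0 0 0 0 0 0.6" --pt "0 0 0 0 0 0 0.6" --pt "0 0 0 0 0 0 0.6" --pt "0 0 0 0 0 0 0.6" --pt "0 0 0 0 0 0 0.6" --pt "0 0 0 0 0 0 0.6" --newtons 20

```text
clock: 2.68
tcp_pos: [560.0, -300.4, 206.0]
ee_rot: [0.427, 0.564, 0.426, -0.564]
contact_force: [-1.0, 1.1, 5.8]
gripper_width: 59.7
```

Emit:
servo_tool --pt "0 0 0 0 0 3 0.6" --pt "0 0 0 0 0 7 0.6" --pt "0 0 -10 0 3 8 0.6" --pt "0 0 -20 -0.2 6 8 0.6" --pt "0 0 -30 -0.3 9 8 0.6" --pt "0 0 -40 -0.4 12 8 0.6" --pt "0 0 -50 -0.5 14 8 0.6" --pt "0 0 -60 -0.6 15.1 6 0.6" --pt "0 0 -70 -0.6 15.1 4 0.6" --pt "0 0 -71.2 -0.6 15.1 2 0.6" --pt "0 0 -71.2 -0.6 15.1 1 0.6" --pt "0 0 -71.2 -0.6 15.1 1 0.6"

```text
clock: 4.18
tcp_pos: [553.8, -149.6, 215.1]
ee_rot: [-0.019, -0.706, -0.019, 0.707]
contact_force: [-0.7, -0.6, -0.7]
gripper_width: 59.5
```

```bash
python3 - <<'E'
from h import *
im=get_image('wrist');cv2.imwrite('pics/w3.png',im)
im=get_image('scene');cv2.imwrite('pics/s3.png',cv2.resize(im[190:350,160:360],None,fx=4,fy=3.7,interpolation=cv2.INTER_CUBIC))
E
```

```text
(no output)
```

View pics/w3.png

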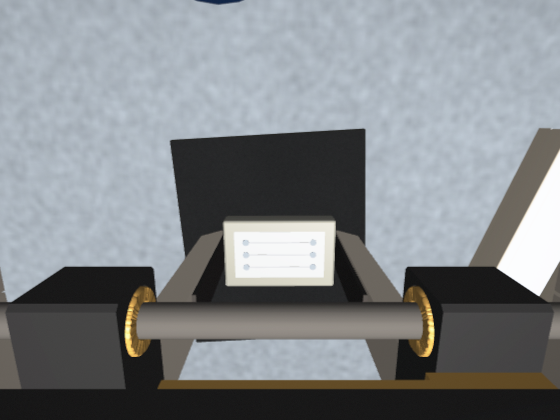

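View pics/s3.png

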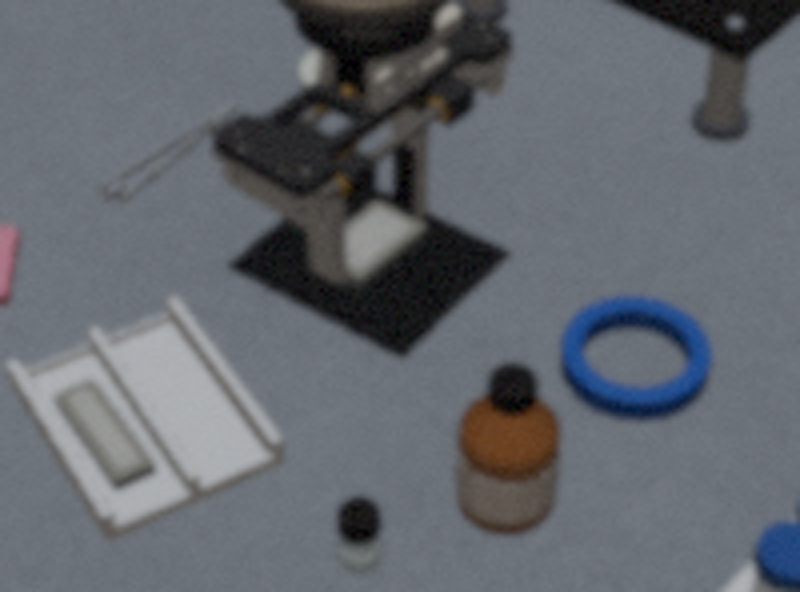

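Emit:
servo_tool --pt "0 0 0 0 0 -0.6 0.6" --pt "0 0 0 0 0 -0.9 0.6" --pt "0 0 0 0 0 -1.0 0.6" --pt "0 0 0 0 0 -1.1 0.6" --pt "0 0 0 0 0 -1.1 0.6"

```text
clock: 4.9
tcp_pos: [554.0, -149.3, 205.0]
ee_rot: [0.018, 0.707, 0.019, -0.707]
contact_force: [-2.4, -0.0, 5.6]
gripper_width: 60.1
```

Emit:
servo_tool --pt "0 0 0 0 0 0 0.25" --pt "0 0 0 0 0 0 0.13" --pt "0 0 0 0 0 0 0.13" --pt "0 0 0 0 0 0 0.13" --pt "0 0 0 0 0 4 0.13" --pt "0 0 0 0 0 8 0.13" --pt "0 0 10 0 0 10 0.3" --pt "0 0 20 0 0 10 0.3" --pt "0 0 30 0 0 10 0.3" --pt "0 0 40 0 0 10 0.3" --pt "0 0 50 0 0 10 0.3" --pt "0 0 60 0 0 10 0.3"

```text
clock: 6.4
tcp_pos: [553.9, -149.4, 304.7]
ee_rot: [-0.371, -0.602, -0.371, 0.602]
contact_force: [-0.2, -0.3, 0.1]
gripper_width: 65.6
```

Emit:
servo_tool --pt "0 0 10 0 0 0 0.3" --pt "0 0 20 0 0 0 0.3" --pt "0 0 30 0 0 0 0.3" --pt "0 0 30 0 0 0 0.3"

```text
clock: 6.9
tcp_pos: [553.9, -149.5, 304.7]
ee_rot: [0.513, 0.487, 0.513, -0.487]
contact_force: [1.1, -1.5, 0.4]
gripper_width: 65.4
```

```bash
python3 - <<'E'
from h import *
s=telemetry.observe();P=camera_params('wrist');import pickle;pickle.dump(P,open('P4.pkl','wb'))
im=get_image('wrist');cv2.imwrite('pics/w4.png',im);cv2.imwrite('pics/w4b.png',cv2.resize(im[140:300,160:360],None,fx=4,fy=3.7,interpolation=cv2.INTER_CUBIC))
print(s['clock'],s['tcp_pos'],s['ee_rot'],s['gripper_width'],s['joint_pos'])
E
```

```text
6.9 [ 553.85897947 -149.53937016  304.67648649] [ 0.51254408  0.48713145  0.51267007 -0.48700196] 65.4272799081461 [ 0.04401312  0.37528328  0.13293665  1.9340721  -0.06584194  0.8363745
  0.26304375]
```

View pics/w4.png

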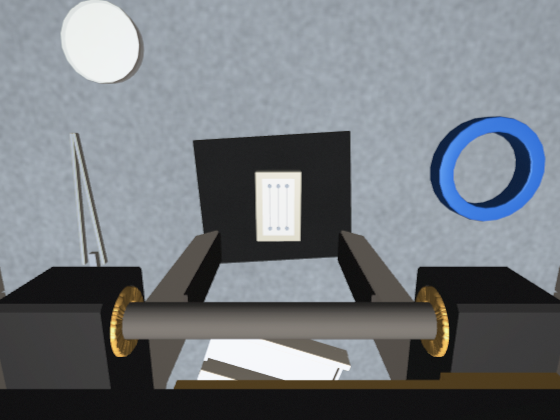

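View pics/w4b.png

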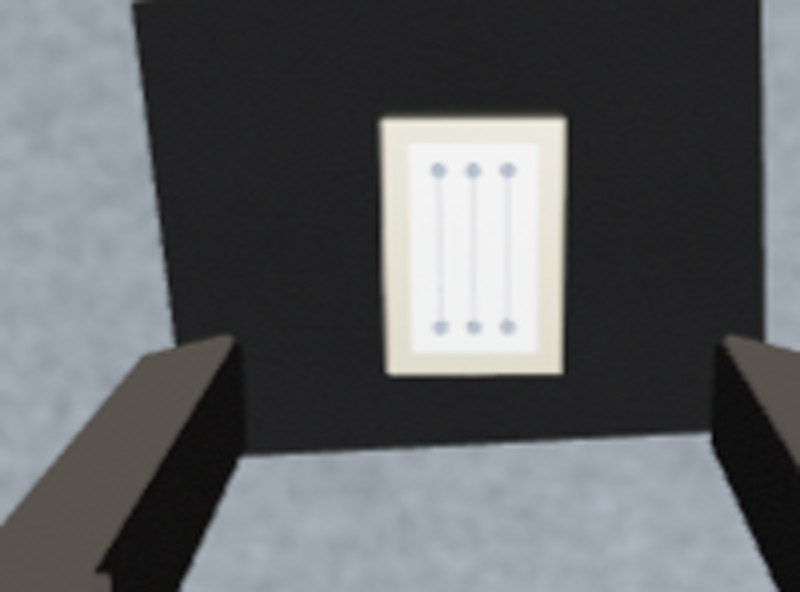

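```bash
python3 - <<'E'
from h import *
np.set_printoptions(precision=2,suppress=True)
import pickle;P=pickle.load(open('P4.pkl','rb'))
q=np.array([(380,118),(566,118),(563,374),(388,374)])/[4,3.7]+[160,140]
c=onz('wrist',q,15,P);print(c,c.mean(0)); 
d=c[0]+c[1]-c[2]-c[3];print(np.degrees(np.arctan2(d[1],d[0])))
from scipy.spatial.transform import Rotation as R
R0=R.from_quat([0.48713145,0.51267007,-0.48700196,0.51254408]).as_matrix();print(R0, np.degrees(np.arctan2(R0[1,1],R0[0,1])))
E
```

```text
[[ 534.16 -121.29   15.  ]
 [ 571.44 -119.41   15.  ]
 [ 574.67 -177.97   15.  ]
 [ 537.82 -179.82   15.  ]] [ 554.52 -149.62   15.  ]
93.37334473522824
[[-0.    1.    0.05]
 [ 0.    0.05 -1.  ]
 [-1.    0.   -0.  ]] 2.9270290576792193
```

Emit:
servo_tool --pt "0 0 0 0.03 0 -4 0.3" --pt "0 0 0 0.03 0 -8 0.3" --pt "0 0 0 0.03 0 -9.5 0.3" --pt "0 0 0 0.03 0 -10 0.3" --pt "0 0 0 0.03 0 -10 0.3" --pt "0 0 0 0.03 0 -10 0.8" --pt "0 0 0 0.03 0 -10 0.8" --pt "0 0 0 0.03 0 -10 0.8" --pt "0 0 0 0.03 0 -10 0.8" --pt "0 0 0 0.03 0 -10 0.8" --pt "0 0 0 0.03 0 -10 0.8" --newtons 20

```text
clock: 8.32
tcp_pos: [554.4, -149.3, 205.0]
ee_rot: [0.513, 0.487, 0.513, -0.487]
contact_force: [-1.1, 1.0, 5.6]
gripper_width: 37.8
```

Emit:
servo_tool --pt "0 0 0 0 0 3 0.8" --pt "0 0 0 0 0 9 0.8" --pt "0 0 0 -0.5 2 14 0.8" --pt "0 0 0 -1 7 19 0.8" --pt "0 0 0 -2 12 22 0.8" --pt "0 0 0 -3 17 22 0.8" --pt "0 0 0 -3.3 20 22 0.8" --pt "0 0 0 -3.3 21 22 0.8" --pt "0 0 0 -3.3 21 22 0.8"

```text
clock: 9.45
tcp_pos: [521.4, 60.4, 424.5]
ee_rot: [0.513, 0.487, 0.513, -0.487]
contact_force: [-0.1, -0.2, -1.3]
gripper_width: 37.8
```

```bash
python3 - <<'E'
from h import *
s=telemetry.observe();P=camera_params('wrist');import pickle;pickle.dump(P,open('P5.pkl','wb'))
im=get_image('wrist');cv2.imwrite('pics/w5.png',im);cv2.imwrite('pics/w5b.png',cv2.resize(im,(800,600),interpolation=cv2.INTER_CUBIC))
b=get_image('side');cv2.imwrite('pics/d5.png',b);cv2.imwrite('pics/d5b.png',cv2.resize(b[165:365,180:380],None,fx=3,fy=3,interpolation=cv2.INTER_CUBIC))
print(s['clock'],s['tcp_pos'],s['ee_rot'],s['gripper_width'],s['contact_force'])
E
```

```text
9.45 [521.39275012  60.39488998 424.49426122] [ 0.51294648  0.48654165  0.51298298 -0.48683836] 37.768925166461194 [-0.07049803 -0.22416482 -1.31862261]
```

View pics/w5b.png

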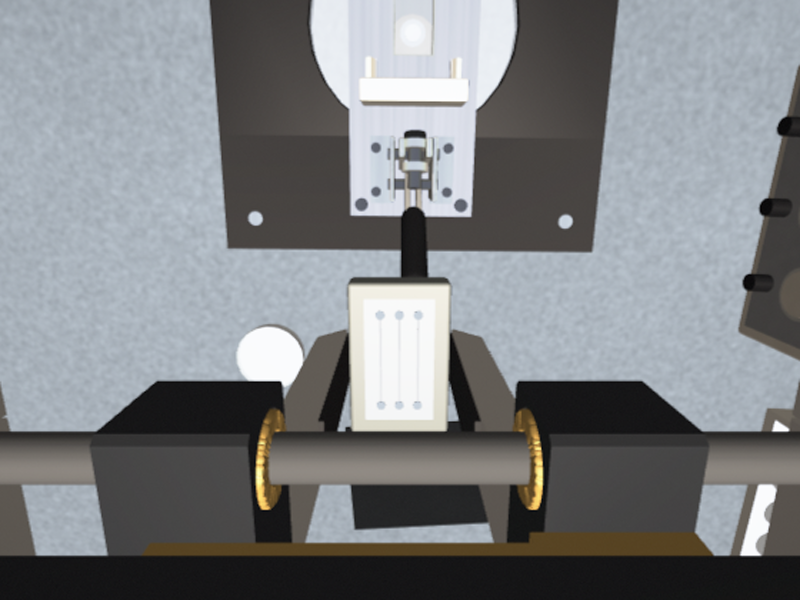

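View pics/d5b.png

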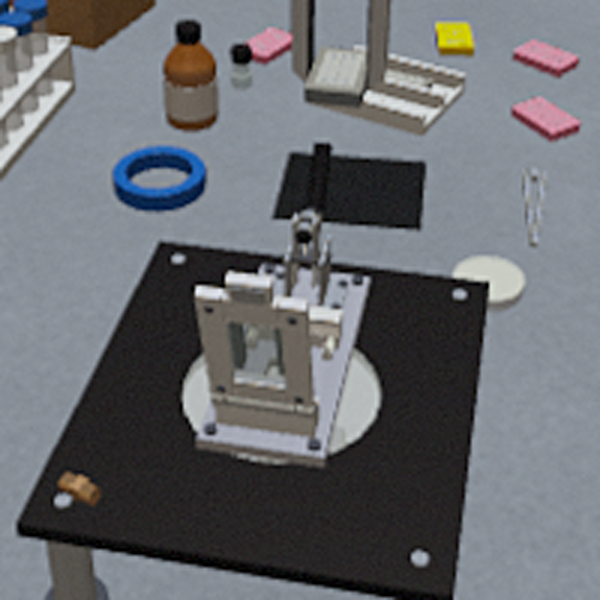

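Emit:
servo_tool --pt "0 0 0 0 3 0 0.8" --pt "0 0 0 0 7 0 0.8" --pt "0 0 0 0 7 0 0.8"

```text
clock: 9.93
tcp_pos: [521.4, 132.1, 424.4]
ee_rot: [0.513, 0.486, 0.514, -0.486]
contact_force: [-0.4, -1.0, -1.2]
gripper_width: 37.6
```

```bash
python3 - <<'E'
from h import *
s=telemetry.observe();P=camera_params('wrist');import pickle;pickle.dump(P,open('P6.pkl','wb'))
im=get_image('wrist');cv2.imwrite('pics/w6.png',im);cv2.imwrite('pics/w6b.png',cv2.resize(im[0:200,150:410],None,fx=3,fy=3,interpolation=cv2.INTER_CUBIC))
print(s['clock'],s['tcp_pos'],s['gripper_width'],s['contact_force'])
E
```

```text
9.925 [521.3864326  132.12648919 424.38988254] 37.60701888382621 [-0.43655449 -1.03692273 -1.16492497]
```

View pics/w6b.png

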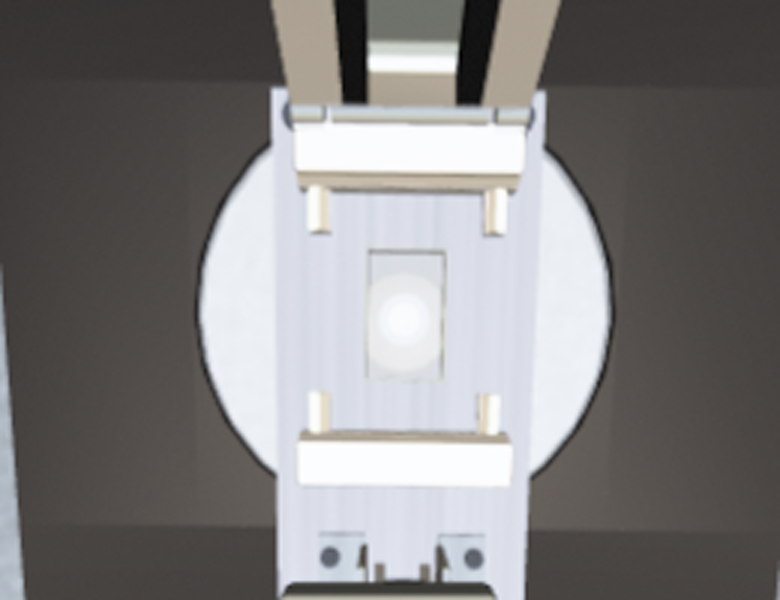

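```bash
python3 - <<'E'
from h import *
np.set_printoptions(precision=1,suppress=True)
import pickle;P=pickle.load(open('P6.pkl','rb'))
f=lambda a,z:onz('wrist',np.array(a,float)/3+[150,0],z,P)
w=f([(367,250),(446,250),(445,380),(367,380)],98);print('win',w,w.mean(0))
b=f([(273,92),(546,92)],98);print('base far corners',b,b.mean(0))
b=f([(276,500),(528,500)],98);print('base y',b,b.mean(0))
e=f([(297,127),(524,127),(298,440),(511,440)],120);print('walls: +x outer top, -x inner top',e)
e=f([(297,172),(522,172),(298,487),(509,487)],120);print('walls: +x inner top, -x outer top',e)
e=f([(308,186),(507,186),(308,432),(500,432)],108);print('stops outer corners',e,e.mean(0))
h=f([(290,115),(530,115)],124);print('hinge',h,h.mean(0))
im=cv2.imread('pics/w6.png');cv2.imwrite('pics/w6c.png',cv2.resize(im[50:170,230:340],None,fx=7,fy=5,interpolation=cv2.INTER_CUBIC))
E
```

```text
win [[511.1 232.4  98. ]
 [533.8 233.6  98. ]
 [535.9 197.3  98. ]
 [512.9 196.1  98. ]] [523.4 214.8  98. ]
base far corners [[483.1 272.3  98. ]
 [558.6 276.4  98. ]] [520.9 274.4  98. ]
base y [[487.1 159.2  98. ]
 [563.4 163.3  98. ]] [525.3 161.3  98. ]
walls: +x outer top, -x inner top [[492.1 259.1 120. ]
 [550.8 262.3 120. ]
 [495.  179.1 120. ]
 [554.  182.3 120. ]]
walls: +x inner top, -x outer top [[492.5 248.3 120. ]
 [551.2 251.4 120. ]
 [495.5 166.1 120. ]
 [554.5 169.3 120. ]]
stops outer corners [[494.5 246.9 108. ]
 [548.8 249.9 108. ]
 [496.8 180.7 108. ]
 [552.2 183.7 108. ]] [523.1 215.3 108. ]
hinge [[490.6 261.  124. ]
 [551.6 264.3 124. ]] [521.1 262.6 124. ]
```

View pics/w6c.png

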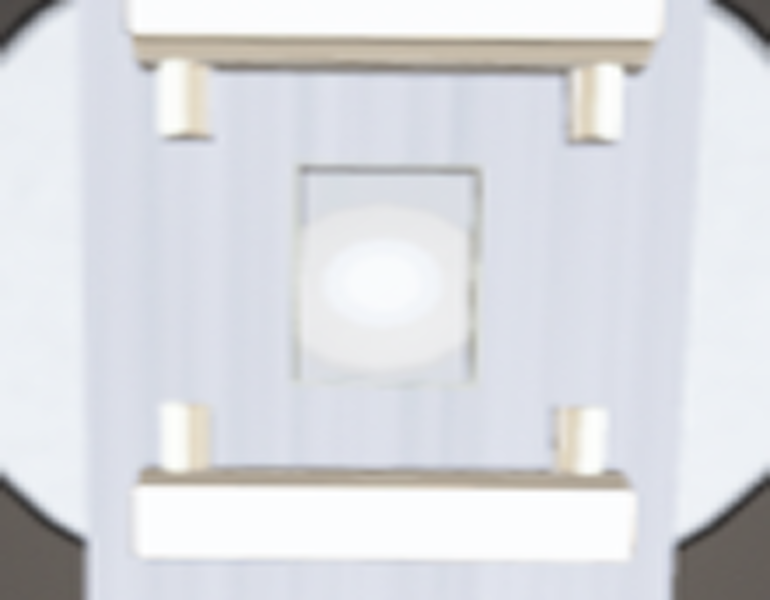

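```bash
python3 - <<'E'
from h import *
import pickle;P=pickle.load(open('P6.pkl','rb'))
s=telemetry.observe();print(s['clock'],s['tcp_pos'],s['joint_velocities'].round(3) if hasattr(s['joint_velocities'],'round') else s['joint_velocities']);print(P['T'][:3,3],camera_params('wrist')['T'][:3,3])
P5=pickle.load(open('P5.pkl','rb'))
# cross-check from w5: -x wall
print(onz('wrist',np.array([(361,79),(467,79),(361,101),(467,101)])*.7,120,P5).round(1))
E
```

```text
9.975 [521.49679933 130.45439457 424.36740424] [ 0.02  -0.006  0.027  0.009  0.005  0.002  0.009]
[518.646355   199.04267511 404.06993259] [518.88101368 197.37768292 403.99999337]
[[495.6 178.1 120. ]
 [553.6 181.1 120. ]
 [495.9 166.7 120. ]
 [554.6 169.8 120. ]]
```

```bash
python3 - <<'E'
from h import *
import pickle
P=camera_params('wrist');im=get_image('wrist');pickle.dump(P,open('P7.pkl','wb'));print(P['T'][:3,3],telemetry.observe()['tcp_pos'])
cv2.imwrite('pics/w7b.png',cv2.resize(im[0:200,150:410],None,fx=3,fy=3,interpolation=cv2.INTER_CUBIC))
cv2.imwrite('pics/w7.png',im)
E
```

```text
[518.88101368 197.37768292 403.99999337] [521.57027877 129.52849836 424.40779239]
```

View pics/w7b.png

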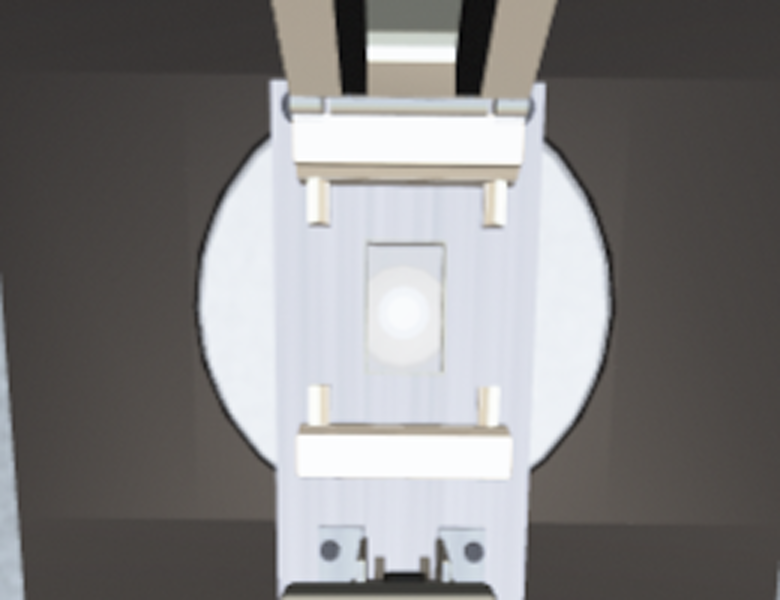

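View pics/w7.png

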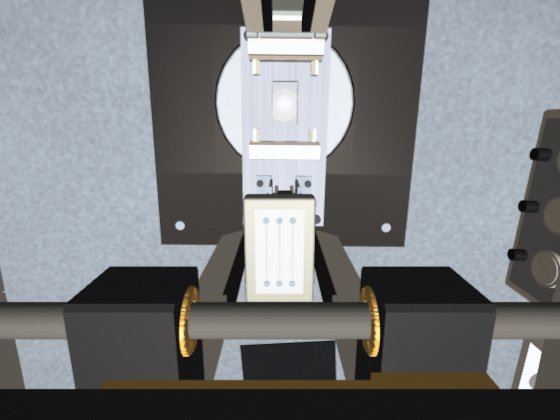

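```bash
python3 - <<'E'
from h import *
np.set_printoptions(precision=1,suppress=True)
import pickle;P=pickle.load(open('P7.pkl','rb'))
f=lambda a,z:onz('wrist',np.array(a,float)/3+[150,0],z,P)
w=f([(366,243),(445,243),(444,373),(366,373)],98);print('win',w.mean(0))
e=f([(297,430),(512,430),(297,163),(522,163)],120);print(e,e.mean(0))
e=f([(307,177),(507,177),(308,425),(500,425)],108);print('stops outer corners',e.mean(0))
c=onz('wrist',[(245.5,195.5),(313,195.5)],234.7,P);print('carrier front edge',c,c.mean(0)-30*np.array([-.051,1,0]))
E
```

```text
win [523.3 214.9  98. ]
[[494.9 180.  120. ]
 [554.3 183.1 120. ]
 [492.7 248.6 120. ]
 [551.3 251.7 120. ]] [523.3 215.8 120. ]
stops outer corners [523.1 215.5 108. ]
carrier front edge [[503.6 160.5 234.7]
 [538.2 162.3 234.7]] [522.4 131.4 234.7]
```

Emit:
servo_tool --pt "0 0 0 0.1 4 0 0.8" --pt "0 0 0 0.19 8 -0.5 0.8" --pt "0 0 0 0.19 8.45 -3 0.8" --pt "0 0 0 0.19 8.45 -6 0.8" --pt "0 0 0 0.19 8.45 -8.5 0.8" --pt "0 0 0 0.19 8.45 -9.2 0.8" --pt "0 0 0 0.19 8.45 -9.2 0.8"

```text
clock: 10.9
tcp_pos: [523.6, 214.3, 332.9]
ee_rot: [0.513, 0.487, 0.513, -0.487]
contact_force: [0.2, 0.3, -0.8]
gripper_width: 37.9
```

```bash
python3 - <<'E'
from h import *
a=get_image('side');b=get_image('wrist');print(telemetry.observe()['tcp_pos'])
cv2.imwrite('pics/d8.png',cv2.resize(a[150:350,180:400],None,fx=3.6,fy=3,interpolation=cv2.INTER_CUBIC))
cv2.imwrite('pics/w8.png',cv2.resize(b,(800,600)))
E
```

```text
[523.63177706 214.8401922  333.66648708]
```

View pics/d8.png

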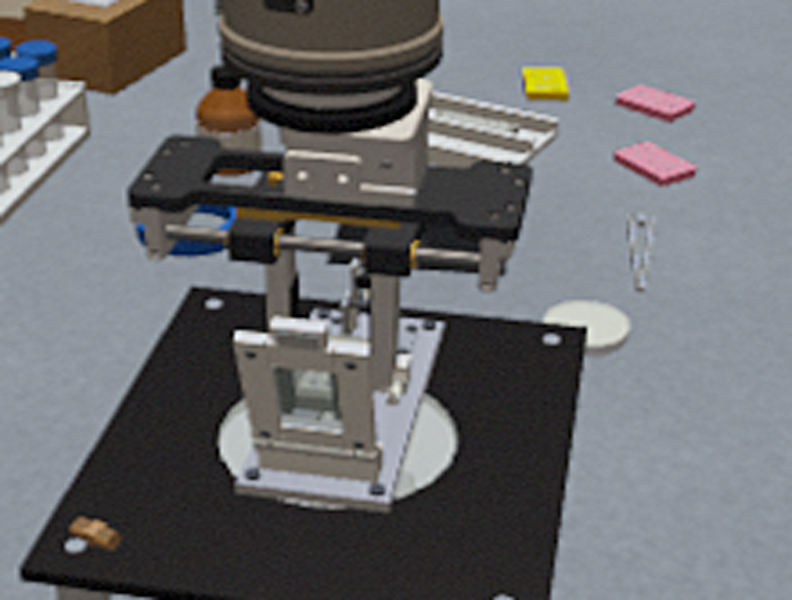

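View pics/w8.png

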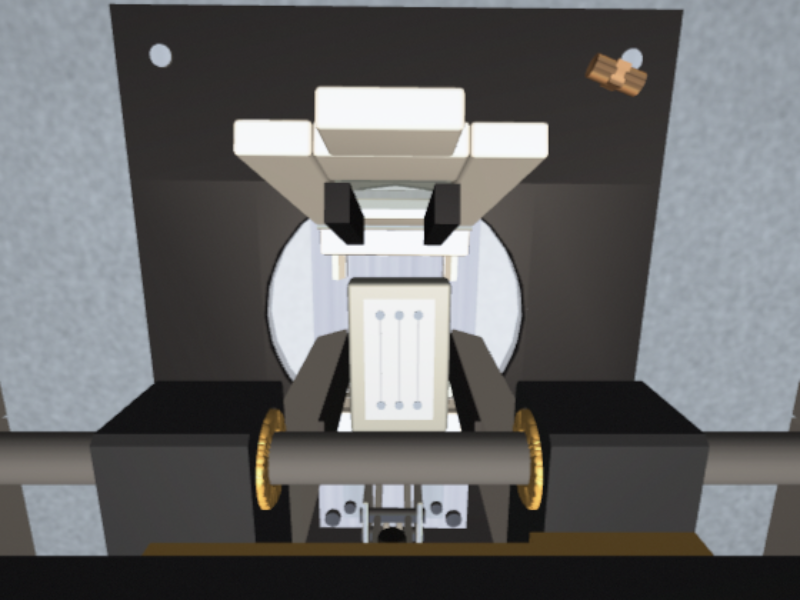

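Emit:
servo_tool --pt "0 0 0 0 0.03 -1.2 0.8" --pt "0 0 0 0 0.03 -2 0.8" --pt "0 0 0 0 0.03 -2.5 0.8" --pt "0 0 0 0 0.03 -2.8 0.8" --pt "0 0 0 0 0.03 -3.0 0.8" --pt "0 0 0 0 0.03 -3.0 0.8"

```text
clock: 11.75
tcp_pos: [523.2, 215.5, 302.6]
ee_rot: [0.513, 0.487, 0.513, -0.487]
contact_force: [0.4, 0.4, -0.8]
gripper_width: 38.0
```

Emit:
servo_tool --pt "0 0 0 0 0 -0.1 0.8" --pt "0 0 0 0 0 -0.2 0.8" --pt "0 0 0 0 0 -0.25 0.8" --pt "0 0 0 0 0 -0.25 0.8"

```text
clock: 12.25
tcp_pos: [523.1, 215.5, 300.1]
ee_rot: [0.513, 0.487, 0.513, -0.487]
contact_force: [0.2, -0.6, -1.3]
gripper_width: 37.7
```

Emit:
servo_tool --pt "0 0 0 0 0 -0.05 0.8" --pt "0 0 0 0 0 -0.08 0.8" --pt "0 0 0 0 0 -0.1 0.8" --pt "0 0 0 0 0 -0.1 0.8"

```text
clock: 12.75
tcp_pos: [523.1, 215.5, 300.0]
ee_rot: [0.513, 0.487, 0.513, -0.487]
contact_force: [-5.2, -2.7, 14.2]
gripper_width: 37.7
```

```bash
python3 - <<'E'
from h import *
b=get_image('wrist');s=telemetry.observe();print(s['tcp_pos'],s['contact_force'])
cv2.imwrite('pics/w9.png',cv2.resize(b[120:320,180:380],None,fx=4,fy=3,interpolation=cv2.INTER_CUBIC))
E
```

```text
[523.15751336 215.46820773 300.01220203] [-5.01918566 -2.475906   15.06299739]
```

View pics/w9.png

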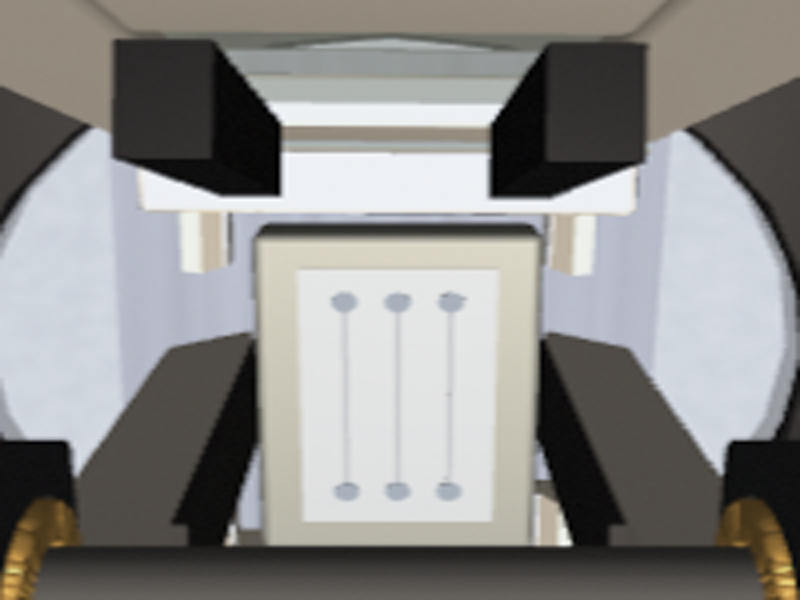

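Emit:
servo_tool --pt "0 0 0 -0.05 0 0.05 0.8" --pt "0 0 0 -0.08 0 0.05 0.8" --pt "0 0 0 -0.08 0 0.05 0.8"

```text
clock: 13.18
tcp_pos: [522.7, 215.5, 300.1]
ee_rot: [0.513, 0.487, 0.513, -0.486]
contact_force: [0.8, -0.6, 6.8]
gripper_width: 37.9
```

Side force gone, carrier resting with a light load. Release.

Emit:
servo_tool --pt "0 0 0 0 0 0 0.5" --pt "0 0 0 0 0 0 0.42" --pt "0 0 0 0 0 0 0.42" --pt "0 0 0 0 0 0 0.42" --pt "0 0 0 0 0 2 0.42" --pt "0 0 0 0 0 6 0.42" --pt "0 0 0 0 -1 10 0.42" --pt "0 0 0 0 -1 14 0.42" --pt "0 0 0 0 -3 14 0.42" --pt "0 0 0 0 -3 14 0.42"

```text
clock: 14.42
tcp_pos: [522.3, 183.8, 439.2]
ee_rot: [0.512, 0.487, 0.512, -0.488]
contact_force: [0.5, -0.3, -0.4]
gripper_width: 54.2
```

```bash
python3 - <<'E'
from h import *
import pickle
s=telemetry.observe();P=camera_params('wrist');pickle.dump(P,open('P10.pkl','wb'));b=get_image('wrist');print(s['clock'],s['tcp_pos'],s['gripper_width'])
a=get_image('side');cv2.imwrite('pics/d10.png',a)
cv2.imwrite('pics/w10f.png',b)
cv2.imwrite('pics/w10.png',cv2.resize(b,(800,600)))
cv2.imwrite('pics/d10b.png',cv2.resize(a[190:340,180:380],None,fx=4,fy=4,interpolation=cv2.INTER_CUBIC))
E
```

```text
14.425 [522.31495742 183.84905391 439.19630356] 54.19160714844211
```

View pics/w10.png

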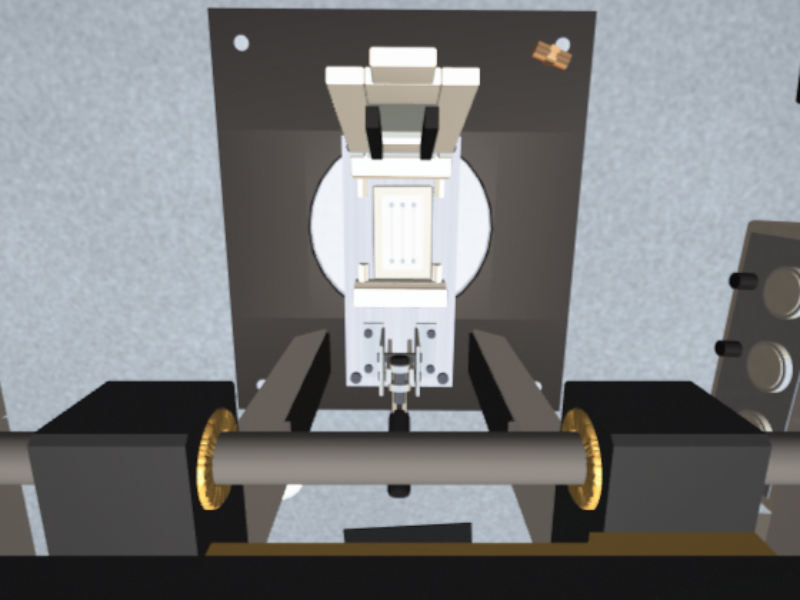

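View pics/d10b.png

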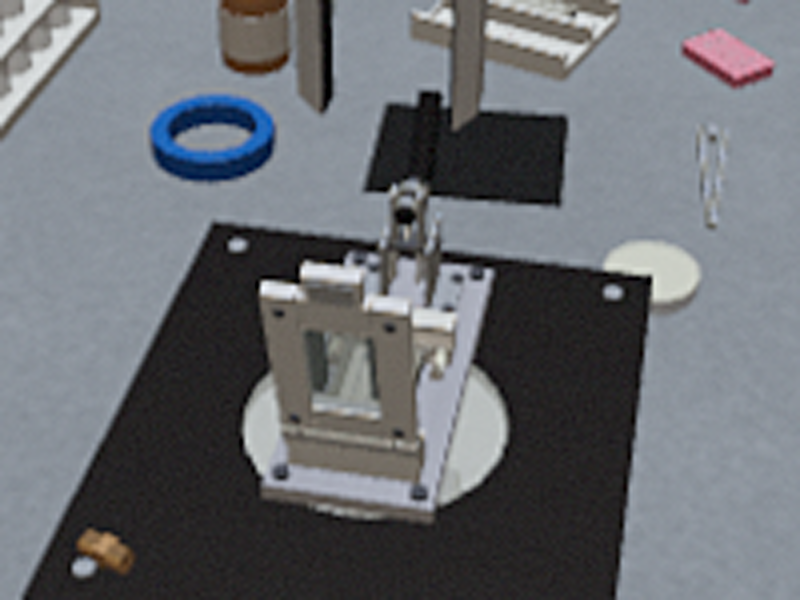

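```bash
cat >> h.py <<'E'
PK=np.array([523.3,215.4,98.]); YAW=np.radians(92.9)
RX=np.array([np.cos(YAW),np.sin(YAW),0]);RY=np.array([-RX[1],RX[0],0]);Z=np.array([0,0,1.])
HG=PK+50*RX+26*Z; PV=PK-92*RX+28*Z
def lidpt(th,s,n=3.5): return HG+s*(-np.cos(th)*RX+np.sin(th)*Z)+n*(np.sin(th)*RX+np.cos(th)*Z)
def hpt(a,s=60,n=6.5): return PV+s*(-np.cos(a)*RX+np.sin(a)*Z)+n*(np.sin(a)*RX+np.cos(a)*Z)
E
python3 - <<'E'
from h import *
np.set_printoptions(precision=1,suppress=True)
import pickle;P=pickle.load(open('P10.pkl','rb'))
for th in [1.7,1.75,1.8,1.85,1.9,1.95]:
    print(th,proj('wrist',[lidpt(th,112,3.5),lidpt(th,112,-3.5)],P).ravel()/.7, proj('side',[lidpt(th,112,3.5)]).ravel(),lidpt(th,112,3.5),lidpt(th,97,3.5))
for a in [.9,.95,1.0,1.05]:
    print(a,proj('side',[hpt(a,76,6.5)]).ravel(),proj('wrist',[hpt(a,76,0)],P).ravel()/.7,hpt(a))
c=onz('wrist',np.array([(374,186),(432,186),(432,278),(374,278)])*.7,110,P);print(c,c.mean(0))
E
```

```text
1.7 [403.   82.4 403.  102.7] [263.1 252.5] [519.9 283.2 234.6] [520.  281.3 219.7]
1.75 [402.9  66.3 403.   86.4] [262.3 255.2] [519.6 288.7 233.6] [519.7 286.  218.8]
1.8 [402.9  50.5 402.9  70.3] [261.6 258. ] [519.3 294.2 232.3] [519.5 290.8 217.7]
1.85 [402.9  35.2 402.9  54.4] [260.8 260.9] [519.  299.5 230.7] [519.2 295.4 216.3]
1.9 [402.9  20.4 402.9  39. ] [260. 264.] [518.8 304.8 228.9] [519.  300.  214.7]
1.95 [402.8   6.3 402.9  24. ] [259.2 267.2] [518.5 310.  226.7] [518.8 304.4 212.8]
0.9 [286.  211.2] [401.8 499.5] [529.6  91.4 177. ]
0.95 [285.7 211.1] [401.8 497.4] [529.5  93.9 178.6]
1.0 [285.4 211.2] [401.8 494.9] [529.3  96.6 180. ]
1.05 [285.1 211.3] [401.9 492. ] [529.2  99.3 181.3]
[[504.9 243.9 110. ]
 [541.1 245.7 110. ]
 [545.  187.  110. ]
 [507.1 185.1 110. ]] [524.5 215.5 110. ]
```

Emit:
servo_tool --pt "0 0 0 0 1 2.5 1" --pt "0 0 0 -0.1 4 4 1" --pt "0 0 0 -0.3 9 4 1" --pt "0 0 0 -0.3 13 4 1" --pt "0 0 0 -0.3 14 2 1" --pt "0 0 0 -0.3 14 -1 1" --pt "0 0 0 -0.3 14 -2.9 1" --pt "0 0 0 -0.3 14 -2.9 1" --newtons 10

```text
clock: 15.52
tcp_pos: [519.2, 324.9, 408.8]
ee_rot: [0.513, 0.486, 0.513, -0.488]
contact_force: [-0.2, 0.1, 0.7]
gripper_width: 0.6
```

```bash
python3 - <<'E'
from h import *
a=get_image('side');b=get_image('wrist');s=telemetry.observe();print(s['tcp_pos'],s['gripper_width'])
cv2.imwrite('pics/d11.png',cv2.resize(a[150:350,180:380],None,fx=4,fy=3,interpolation=cv2.INTER_CUBIC))
cv2.imwrite('pics/w11.png',b)
np.set_printoptions(precision=1,suppress=True)
for th in np.r_[1.5708,1.5:0:-0.1,0.05,0,-.03]:
    c=lidpt(th,90)+8*RX+199*Z; print(round(th,2),c)
E
```

```text
[519.65734835 325.28155705 411.12036741] 0.5284803163196858
1.57 [520.2 276.8 413. ]
1.5 [520.5 270.5 413. ]
1.4 [521.  261.5 412.3]
1.3 [521.4 252.6 410.7]
1.2 [521.9 244.  408.2]
1.1 [522.3 235.7 404.8]
1.0 [522.7 227.7 400.6]
0.9 [523.1 220.2 395.7]
0.8 [523.4 213.2 390. ]
0.7 [523.7 206.8 383.7]
0.6 [524.  201.1 376.7]
0.5 [524.3 196.1 369.2]
0.4 [524.5 191.9 361.3]
0.3 [524.7 188.5 352.9]
0.2 [524.8 185.9 344.3]
0.1 [524.9 184.2 335.5]
0.05 [524.9 183.7 331. ]
0.0 [524.9 183.4 326.5]
-0.03 [524.9 183.4 323.8]
```

View pics/d11.png

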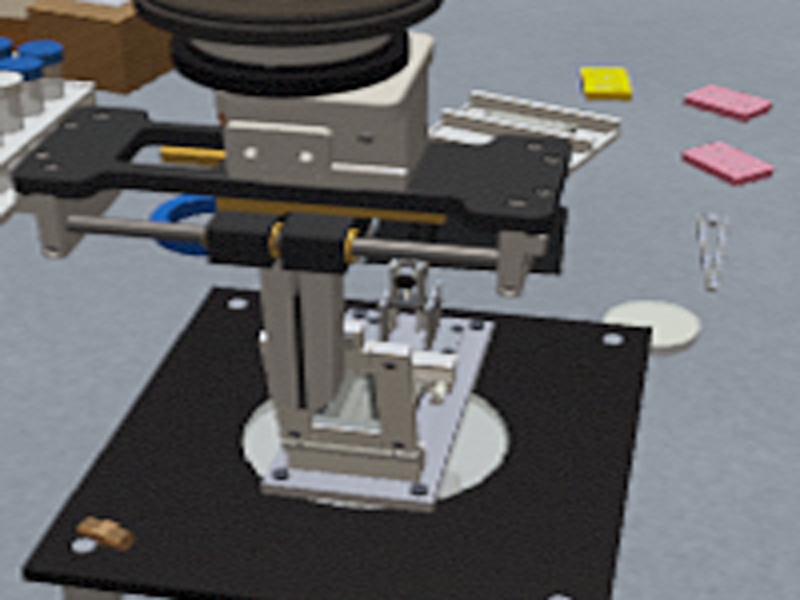

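View pics/w11.png

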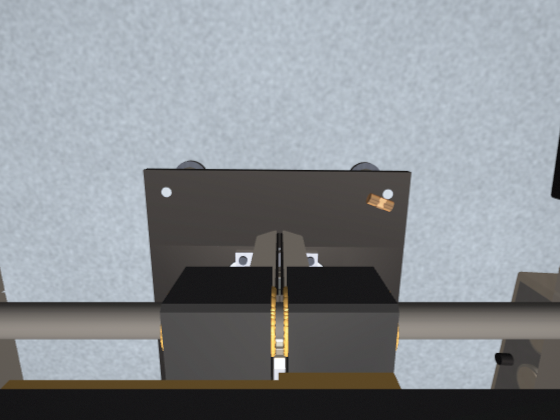

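Emit:
servo_tool --pt "0 0 0 0 -1.0 0 1" --pt "0 0 0 0 -1.6 0 1" --pt "0 0 0 0 -2.1 0 1" --pt "0 0 0 0 -2.6 0 1" --pt "0 0 0 0.05 -3.1 0 1" --pt "0 0 0 0.05 -3.6 0 1" --pt "0 0 0 0.1 -4.1 0 1" --pt "0 0 0 0.1 -4.6 0.1 1" --pt "0 0 0 0.1 -5.1 0.2 1" --pt "0 0 0 0.1 -5.6 0.2 1" --pt "0 0 0 0.15 -6.0 0.2 1" --pt "0 0 0 0.15 -6.4 0.15 1"

```text
clock: 17.12
tcp_pos: [520.9, 261.3, 412.2]
ee_rot: [0.513, 0.487, 0.513, -0.487]
contact_force: [0.7, 1.2, -0.2]
gripper_width: 0.4
```

```bash
python3 - <<'E'
from h import *
a=get_image('side');s=telemetry.observe();print(s['tcp_pos'],s['contact_force'])
cv2.imwrite('pics/d12.png',cv2.resize(a[150:350,180:380],None,fx=4,fy=3,interpolation=cv2.INTER_CUBIC))
E
```

```text
[520.98090855 260.71592384 412.10276441] [ 0.72026828  0.61184912 -0.47602487]
```

View pics/d12.png

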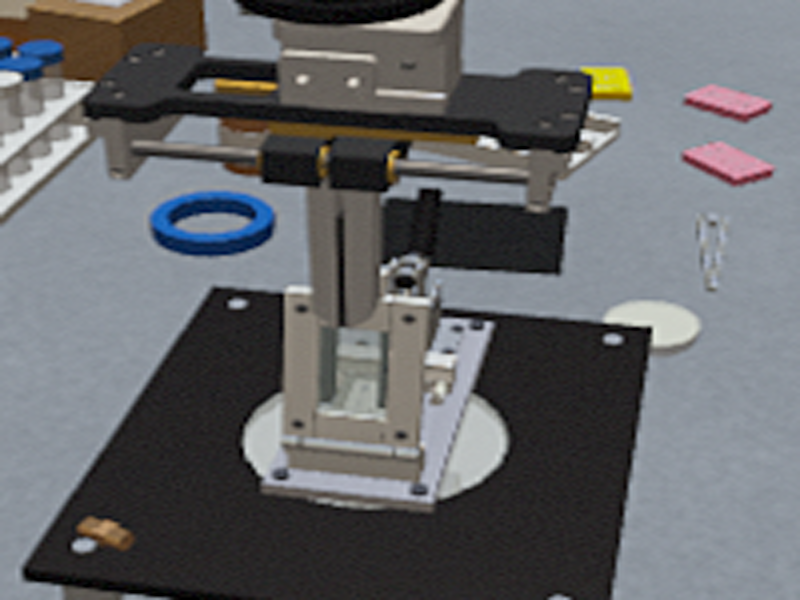

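Emit:
servo_tool --pt "0 0 0 0.05 -0.45 -0.07 1" --pt "0 0 0 0.05 -0.9 -0.16 1" --pt "0 0 0 0.1 -1.75 -0.41 1" --pt "0 0 0 0.15 -2.58 -0.75 1" --pt "0 0 0 0.2 -3.38 -1.17 1" --pt "0 0 0 0.2 -4.13 -1.66 1" --pt "0 0 0 0.25 -4.83 -2.23 1" --pt "0 0 0 0.3 -5.47 -2.86 1" --pt "0 0 0 0.3 -6.04 -3.56 1" --pt "0 0 0 0.35 -6.54 -4.31 1" --pt "0 0 0 0.35 -6.8 -4.7 1" --pt "0 0 0 0.35 -6.96 -5.1 1"

```text
clock: 18.68
tcp_pos: [524.4, 191.7, 360.9]
ee_rot: [0.513, 0.487, 0.513, -0.487]
contact_force: [0.1, -0.1, 0.9]
gripper_width: 0.5
```

```bash
python3 - <<'E'
from h import *
a=get_image('side');s=telemetry.observe();print(s['tcp_pos'],s['contact_force'])
cv2.imwrite('pics/d13.png',cv2.resize(a[150:350,180:380],None,fx=4,fy=3,interpolation=cv2.INTER_CUBIC))
E
```

```text
[524.30775393 191.58518329 360.49300068] [ 0.54642415  0.12233704 -1.14657039]
```

View pics/d13.png

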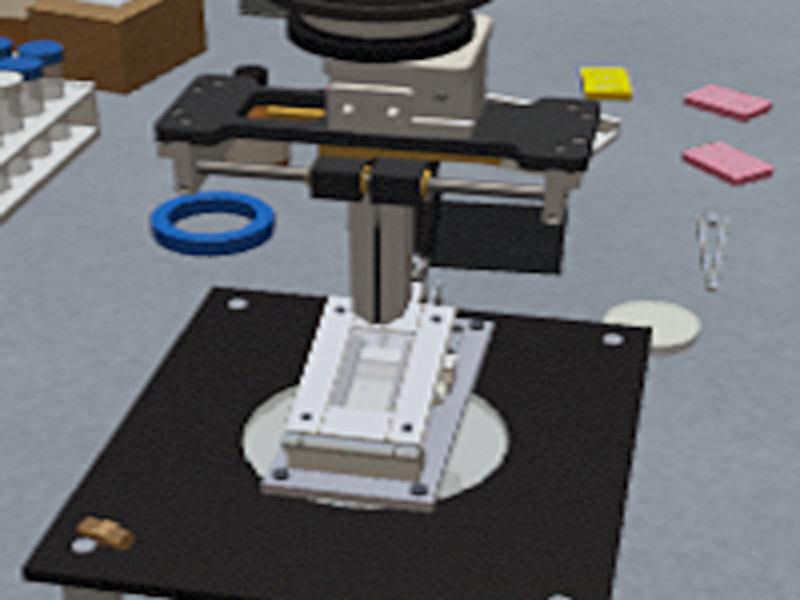

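Emit:
servo_tool --pt "0 0 0 0 -0.2 -0.42 1" --pt "0 0 0 0 -0.34 -0.84 1" --pt "0 0 0 0 -0.48 -1.27 1" --pt "0 0 0 0 -0.6 -1.7 1" --pt "0 0 0 0 -0.69 -2.1 1" --pt "0 0 0 0 -0.75 -2.4 1" --pt "0 0 0 0 -0.78 -2.7 1" --pt "0 0 0 0 -0.82 -2.95 1" --pt "0 0 0 0 -0.83 -3.15 1" --pt "0 0 0 0 -0.85 -3.3 1" --pt "0 0 0 0 -0.85 -3.4 1" --pt "0 0 0 0 -0.85 -3.48 1"

```text
clock: 20.23
tcp_pos: [524.4, 183.4, 326.7]
ee_rot: [0.513, 0.487, 0.513, -0.487]
contact_force: [-3.1, -2.3, 13.7]
gripper_width: 0.4
```

Emit:
servo_tool --pt "0 0 0 0 0 1 1" --pt "0 0 0 0 0 4 1" --pt "0 0 0 0 -2 9 1" --pt "0 0 0 0.2 -5 11 1" --pt "0 0 0 0.4 -8 11 1" --pt "0 0 0 0.4 -8 11 1"

```text
clock: 20.98
tcp_pos: [528.4, 101.2, 437.2]
ee_rot: [0.512, 0.488, 0.512, -0.487]
contact_force: [0.0, 1.4, -0.0]
gripper_width: 0.5
```

```bash
python3 - <<'E'
from h import *
import pickle
a=get_image('side');P=camera_params('wrist');pickle.dump(P,open('P14.pkl','wb'));b=get_image('wrist');c=get_image('scene');s=telemetry.observe();print(s['tcp_pos'],s['contact_force'])
cv2.imwrite('pics/d14.png',cv2.resize(a[190:340,180:380],None,fx=4,fy=4,interpolation=cv2.INTER_CUBIC))
cv2.imwrite('pics/s14.png',cv2.resize(c[100:230,260:410],None,fx=4.6,fy=4.6,interpolation=cv2.INTER_CUBIC))
cv2.imwrite('pics/w14.png',b)
np.set_printoptions(precision=1,suppress=True)
for aa in [.9,.95,1.0,1.05]:
    print(aa,(proj('scene',[hpt(aa,76,0),hpt(aa,76,6.5),hpt(aa,30,0)])-[260,100]).ravel()*4.6,(proj('side',[hpt(aa,76,0),PV])-[180,190]).ravel()*4)
for th in [0,.05,.1]: print(th,(proj('side',[lidpt(th,112,3.5),lidpt(th,97)])-[180,190]).ravel()*4)
E
```

```text
[528.25565709 104.09692423 436.50328253] [ 0.40583103  0.08793128 -0.09780229]
0.9 [224.9 246.  231.  235.5 250.6 279.2] [425.5  86.5 407.4 235.6]
0.95 [228.6 239.9 234.9 229.7 252.  276.9] [424.5  85.6 407.4 235.6]
1.0 [232.3 234.1 238.7 224.1 253.4 274.6] [423.5  85.2 407.4 235.6]
1.05 [236.1 228.3 242.7 218.7 254.9 272.4] [422.4  85.1 407.4 235.6]
0 [395.9 269.1 389.9 287.9]
0.05 [395.9 260.3 389.8 280.2]
0.1 [395.7 251.8 389.6 272.9]
```

View pics/d14.png

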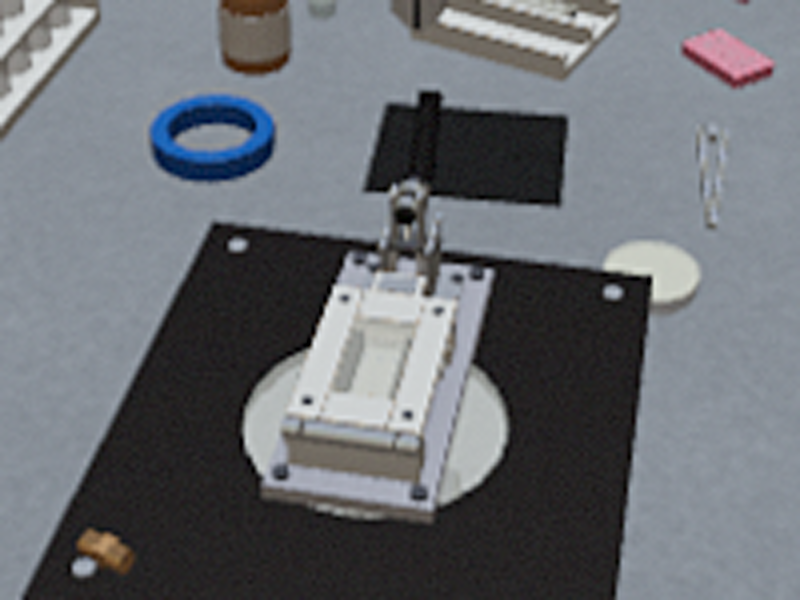

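View pics/s14.png

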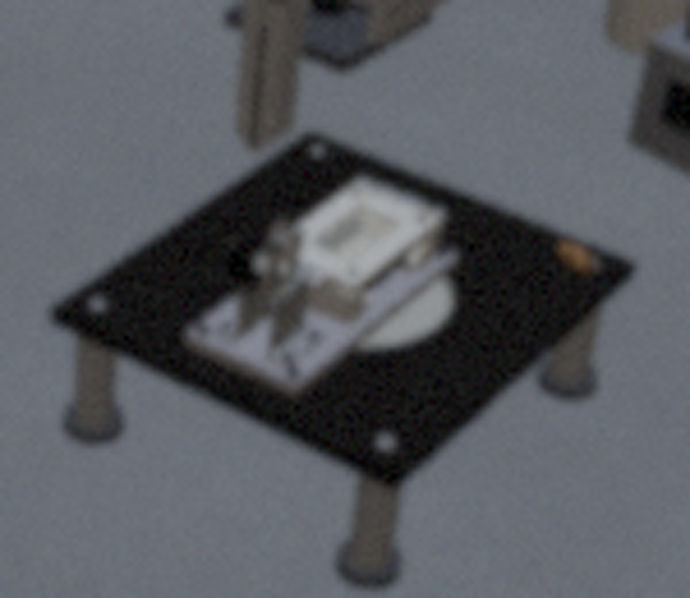

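View pics/w14.png

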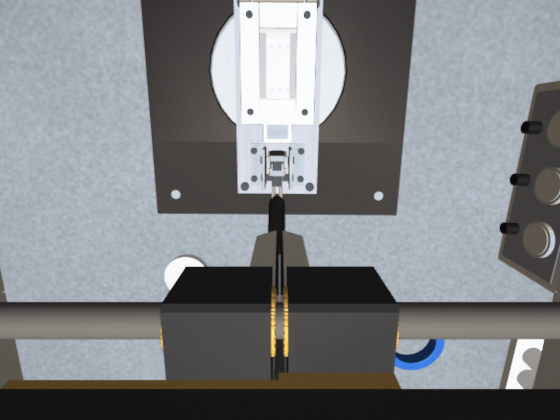

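```bash
python3 - <<'E'
from h import *
np.set_printoptions(precision=1,suppress=True)
for a in [1.1,1.0,.9,.8,.7,.6,.5,.4,.3,.2,.1,.05,0,-.03]: print(a,hpt(a)+8*RX+199*Z, hpt(a,76,6.5))
E
```

```text
1.1 [528.6 110.1 381.4] [529.4  94.9 196.7]
1.0 [528.9 104.6 379. ] [529.8  88.  193.5]
0.9 [529.2  99.3 376. ] [530.1  81.4 189.6]
0.8 [529.4  94.4 372.6] [530.4  75.3 185. ]
0.7 [529.7  89.9 368.6] [530.7  69.6 179.9]
0.6 [529.9  85.7 364.2] [530.9  64.5 174.3]
0.5 [530.1  82.  359.5] [531.2  60.  168.1]
0.4 [530.2  78.8 354.4] [531.4  56.1 161.6]
0.3 [530.4  76.2 348.9] [531.5  52.9 154.7]
0.2 [530.5  74.1 343.3] [531.7  50.4 147.5]
0.1 [530.5  72.5 337.5] [531.7  48.6 140.1]
0.05 [530.6  72.  334.5] [531.8  48.  136.3]
0 [530.6  71.6 331.5] [531.8  47.6 132.5]
-0.03 [530.6  71.4 329.7] [531.8  47.5 130.2]
```

Emit:
servo_tool --pt "0 0 0 0.05 -0.35 -2.5 1" --pt "0 0 0 0.05 -0.35 -4.8 1" --pt "0 0 0 0.05 -0.4 -5.6 1" --pt "0 0 0 0.05 -0.41 -6.0 1" --pt "0 0 0 0.1 -0.9 -6.38 1" --pt "0 0 0 0.1 -1.35 -6.78 1" --pt "0 0 0 0.15 -1.77 -7.22 1" --pt "0 0 0 0.15 -2.14 -7.69 1" --pt "0 0 0 0.15 -2.46 -8.2 1" --pt "0 0 0 0.2 -2.72 -8.75 1" --pt "0 0 0 0.2 -2.93 -9.31 1" --pt "0 0 0 0.2 -2.93 -9.31 1"

```text
clock: 22.62
tcp_pos: [530.3, 73.8, 342.8]
ee_rot: [0.513, 0.486, 0.513, -0.487]
contact_force: [0.4, 0.3, 0.4]
gripper_width: 0.4
```

```bash
python3 - <<'E'
from h import *
a=get_image('side');c=get_image('scene');s=telemetry.observe();print(s['tcp_pos'],s['contact_force'])
cv2.imwrite('pics/d15.png',cv2.resize(a[150:340,180:380],None,fx=4,fy=3,interpolation=cv2.INTER_CUBIC))
cv2.imwrite('pics/s15.png',cv2.resize(c[100:230,260:410],None,fx=4.6,fy=4.6,interpolation=cv2.INTER_CUBIC))
E
```

```text
[530.34920255  74.06157567 343.19803026] [-0.49278395 -0.20143546  1.08617025]
```

View pics/d15.png

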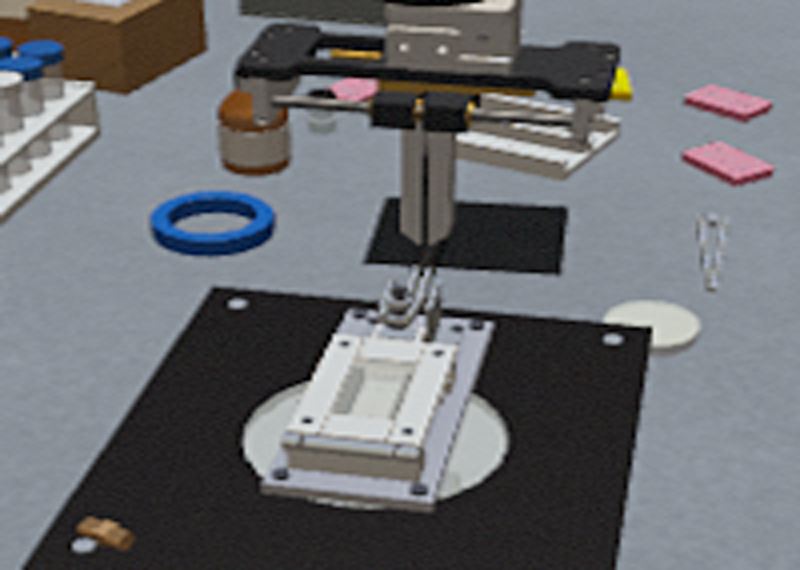

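View pics/s15.png

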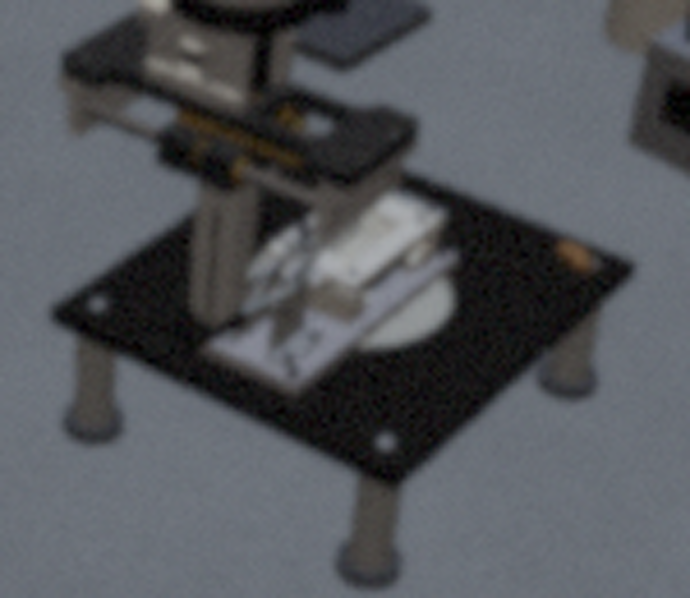

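Handle following. Press on to level, in small steps.

Emit:
servo_tool --pt "0 0 0 0 -0.1 -0.3 1" --pt "0 0 0 0 -0.16 -0.58 1" --pt "0 0 0 0 -0.21 -0.88 1" --pt "0 0 0 0 -0.23 -1.05 1" --pt "0 0 0 0 -0.25 -1.15 1" --pt "0 0 0 0 -0.25 -1.15 1"

```text
clock: 23.48
tcp_pos: [530.4, 71.6, 331.8]
ee_rot: [0.513, 0.487, 0.513, -0.487]
contact_force: [-0.3, 1.1, 3.0]
gripper_width: 0.6
```

Emit:
servo_tool --pt "0 0 0 0 0 -0.05 1" --pt "0 0 0 0 0 -0.1 1" --pt "0 0 0 0 0 -0.1 1"

```text
clock: 23.85
tcp_pos: [530.5, 71.6, 331.4]
ee_rot: [0.513, 0.487, 0.513, -0.487]
contact_force: [-3.6, 0.8, 11.1]
gripper_width: 0.3
```

Emit:
servo_tool --pt "0 0 0 0 0 -0.05 1" --pt "0 0 0 0 0 -0.12 1" --pt "0 0 0 0 0 -0.12 1"

```text
clock: 24.22
tcp_pos: [530.5, 71.6, 330.9]
ee_rot: [0.513, 0.487, 0.513, -0.486]
contact_force: [-7.0, -0.7, 23.5]
gripper_width: 0.5
```

Emit:
servo_tool --pt "0 0 0 0 0 0.5 1" --pt "0 0 0 0 0 3 1" --pt "0 0 0 0 -2 8 1" --pt "0 0 0 0 -7 12 1" --pt "0 0 0 0 -12 14 1" --pt "0 0 0 0 -14 14 1" --pt "0 0 0 0 -14 14 1"

```text
clock: 25.1
tcp_pos: [530.1, -69.9, 469.6]
ee_rot: [0.512, 0.487, 0.512, -0.488]
contact_force: [0.5, 0.5, -0.5]
gripper_width: 0.9
```

```bash
python3 - <<'E'
from h import *
np.set_printoptions(precision=1,suppress=True)
a=get_image('side');c=get_image('scene');P=camera_params('wrist');b=get_image('wrist')
s=telemetry.observe();print(s['clock'],s['tcp_pos'],s['contact_force'])
cv2.imwrite('pics/d16.png',cv2.resize(a[150:340,180:380],None,fx=4,fy=3,interpolation=cv2.INTER_CUBIC))
cv2.imwrite('pics/s16.png',cv2.resize(c[100:230,260:410],None,fx=4.6,fy=4.6,interpolation=cv2.INTER_CUBIC))
cv2.imwrite('pics/w16.png',b)
for aa in [0,.1]:
    print((proj('scene',[hpt(aa,76,6.5),hpt(aa,76,-6.5)])-[260,100]).ravel()*4.6,(proj('side',[hpt(aa,76,6.5),hpt(aa,76,-6.5)])-[180,150]).ravel()*[4,3,4,3])
E
```

```text
25.25 [530.4 -67.3 469.2] [-0.4  1.   0.4]
[186.9 351.6 185.5 371.1] [433.7 227.6 433.4 242.6]
[188.9 339.4 186.  359.9] [433.6 219.5 433.7 233.7]
```

View pics/d16.png

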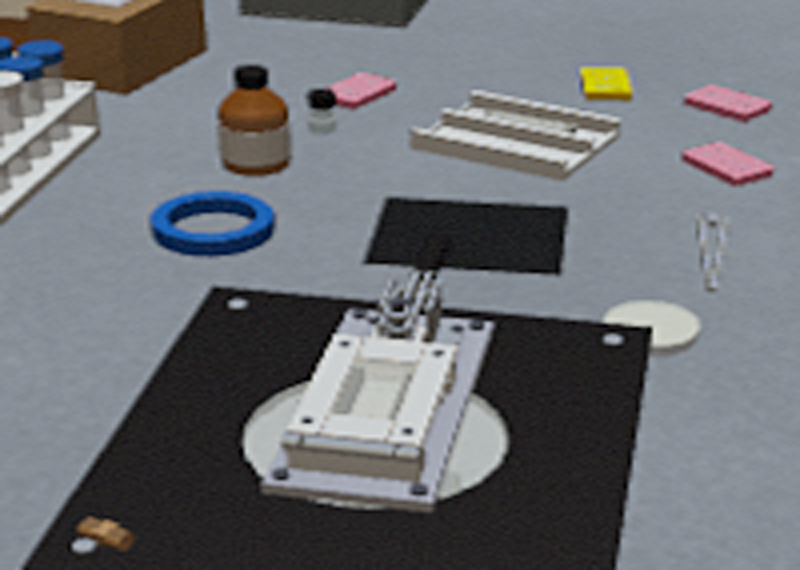

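View pics/s16.png

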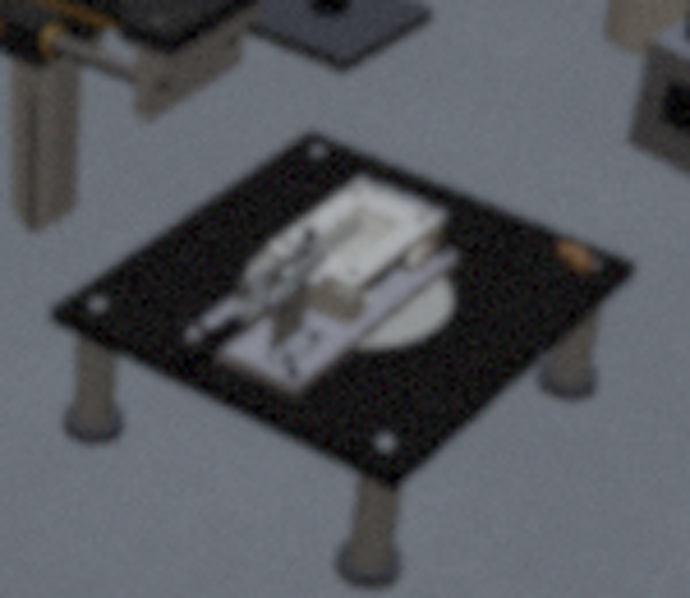

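View pics/w16.png

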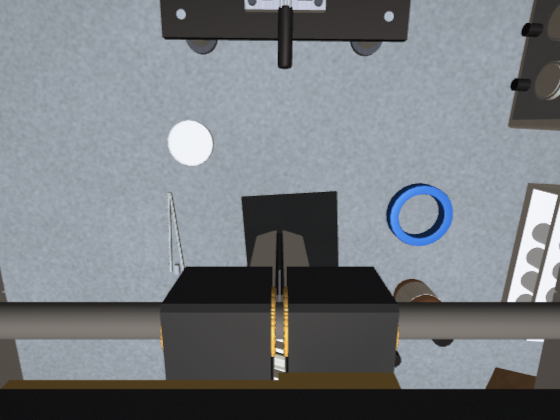

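```bash
python3 - <<'E'
from h import *
np.set_printoptions(precision=1,suppress=True)
def enh(n,x0,y0,x1,y1,f,out):
    im=np.mean([get_image(n).astype(float) for _ in range(4)],0)[y0:y1,x0:x1]
    im=(np.clip(im/255,0,1)**.4*255).astype(np.uint8)
    im=cv2.resize(im,None,fx=f,fy=f,interpolation=cv2.INTER_CUBIC)
    for a,col in ((0,(0,255,0)),(.1,(0,0,255))):
        for s in (76,):
            p=(proj(n,[hpt(a,s,6.5),hpt(a,s,-6.5)])-[x0,y0]+.5)*f
            for q in p: cv2.circle(im,tuple(int(v) for v in q),2,col,-1)
    cv2.imwrite(out,im)
enh('scene',285,145,345,190,13,'pics/s17.png');enh('side',255,195,315,245,12,'pics/d17.png')
E
```

```text
(no output)
```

View pics/s17.png

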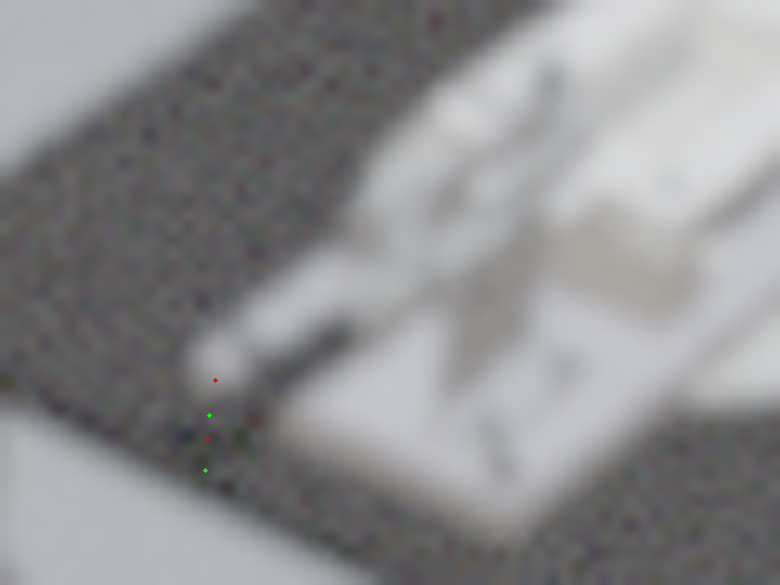

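View pics/d17.png

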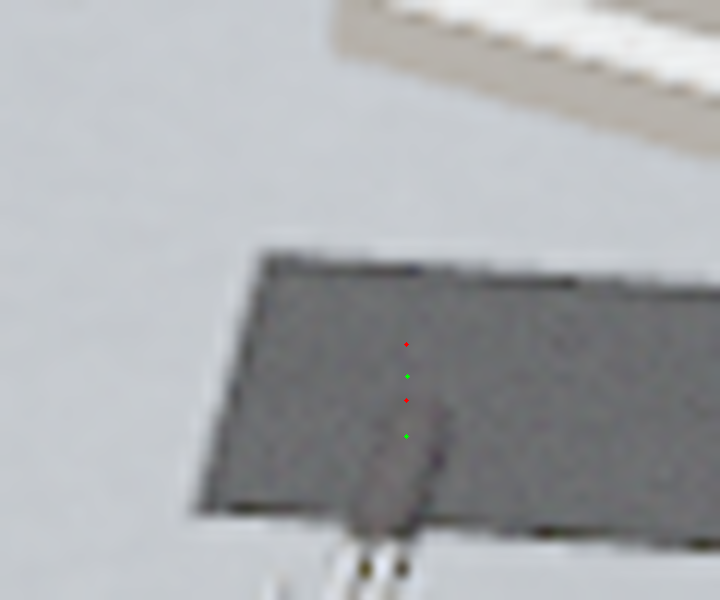

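```bash
python3 -c "
from bench import manip,telemetry
print(telemetry.observe()['clock'],manip.finish_job())"
```

```text
the job is handed in; nothing more can be done
25.65 None
```

The carrier is in the pocket, the lid is shut and the clamp handle is pressed down. I handed the job in at 25.65 s of the 64 s allowed.

**What I did:**
- I took the broad carrier from the tray by its short ends and set it on the mat. I took it again by its long sides and lowered it into the pocket until the floor contact showed.
- It first pressed lightly sideways on one side (about 5 N), so I shifted it 0.8 mm and the side force disappeared. I then opened the jaws.
- I pushed the lid over from behind along its arc and slowed down at the end. The contact force at shut was about 14 N.
- I pressed the handle down to its stop with about 24 N, then moved the arm clear.

**What the last checks showed:**
- **Carrier:** after release it measured within about 1.5 mm of the pocket centre, lying between the walls.
- **Lid:** it looked shut in the side picture, and the measured lid height matched the shut position within about 0.2 mm.
- **Handle:** the stop height matched the level position within about 0.6 mm. The black sleeve is hard to see against the black mat and stage, so the pictures support this only roughly. In the side view it sat slightly lower than I predicted for level.
- **Bystanders:** the slide and the bystanders I could see looked to be where they started.

No check clearly failed. The highest force I read was about 24 N, against limits of 40 N and 120 N.

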